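Empty the vial pan through the waste box's sprung flap

ROBOT

A 6-joint arm with a two-finger parallel gripper is mounted at the origin on a cart in front of the work surface, level with it; the furniture and walls round the work are solid. World frame = base frame: x ahead of the robot, y to its left, z up, the work surface at z = 0. Lengths are in m, angles in rad, forces in N, time in s.
With the tool pointing down it reaches from about 0.425 to 0.95 m from the base axis. Payload 3.5 kg.
Tool frame: the origin (TCP) lies at the very end of the fingers, on their centre line; the grasp point (between the pads) lies 19 mm behind it (ctrl.grip_point_offset is the distance from the TCP to the grasp point, in m); z points along the fingers, y is the line along which they close (so a half turn about z gives the same grasp; the last joint's range is limited). The gripper opens to 85 mm and grips with 20 to 120 N. Pads are 22 mm wide; open, the fingers measure 114 mm over their backs; the gripper's body (76 mm by 85 mm) begins 54 mm behind the grasp point. The pads swing forward as they close: fully open they stand 13 mm farther back than shut.
Start: joints at [1.173, 0.286, 1.577, -0, 1.279, -0.15], TCP at [0.166, 0.654, 0.231] pointing down, gripper open.
Joint ranges: [-2.77, 2.77], [-0.9, 2.22], [0.21, 2.48], [-1.53, 4.67], [0.24, 2.81], [-2.84, 2.84]. Speed limits (rad/s): [2.79, 2.79, 3.14, 3.14, 3.14, 3.14].

INTERFACE

Orientations are given as a unit quaternion [x, y, z, w].
In Python, from plant import telemetry, vision, ctrl gives the robot as it stands.
- The arm moves only by the tool arm_command, never from a script. Its argument "series" is one flat list of numbers, 7 for each row, row after row: the shift along the tool's x, y, z in cm, then the turn, a rotation vector about the tool's x, y, z in degrees, then the closure, from 0 (fully open) to 1 (shut). A call has 1 to 10 rows; each row is the pose to reach, as a shift and turn from the pose commanded when the call began, along the tool's axes at that moment; what a row does not reach only later rows make up. A row lasts 1/12 s, in which the tool goes at most 41.7 mm and 7.16 degrees, less where a joint would pass 70% of its speed; a pose out of reach is approached as far as the arm can. A call with a gripper value outside its range is refused whole. The fingers move at their own pace and stop on an object; "force" is the grip in N (left out, the last holds). Time passes only in rows, so rows that repeat a pose let the fingers close. It gives the time, the measured TCP pose, the force, the opening and the grip force at its end, in the units of the state.
- telemetry.get_state(): the state, without advancing time (a new reading comes with each control period).
- vision.read_camera(name): name is "scene" or "top" or "wrist"; returns a dict with "color" (384x512x3 uint8, blue, green, red), "K" (3x3 intrinsics, pixels), "D" ([k1, k2, p1, p2, k3] as OpenCV has them; the pictures are not rectified), "rvec" (rotation vector, rad) and "tvec" (3), from world to camera coordinates, as OpenCV has them; the wrist camera has in their place "T_tool_cam" (4x4, takes a point from camera to tool coordinates, whose origin is the TCP and whose axes are the flange's). Camera axes: x right, y down, z forward; pixel columns grow to the right and rows downward; lengths in m; the calibration is good to about 2 mm. A picture is of the moment at which its call begins: read the wrist's pose just before it. There is no depth.
- ctrl.sign_off(): hands the job in; it is judged then, once.
The state is a dict: "time": time; "qpos": joint angles; "dq": joint speeds; "joint_efforts": joint torques, N m; "eef_pos": TCP position; "tcp_rot": TCP orientation; "contact_force": force on the tool from outside, world axes, zero at the start; "wrist_torque": the same for the moment, N m; "opening": opening from 0.0 (shut) to 1.0 (fully open); "finger_force": force on a finger pad.
Only numpy, scipy, OpenCV 4.12 (cv2) and the standard library are available. Lean on these libraries where they do the work, as an engineer would, in place of code of your own. Each camera call takes 0.05 s, during which the arm holds its last target. There are 200 camera calls.

TASK

Pick up the two used vials lying on the bench and lay them in the steel vial pan with the two already there. Then take the pan by its grip, press the waste box's sprung flap open with the pan's lip and tip all four vials in, spilling none and without touching the box with the gripper. Stand the empty pan back where it was, with the flap shut and everything else on the bench left as it is.

Things in the scene. Friction and masses are not known exactly. Their poses are not given: they have to be found in the camera images.
- vial_pan: open sheet-steel pan (scoop), 135 mm long, 60 mm wide, with an upright black grip at its rear; 0.16 kg. Origin on the bench under the middle of the pan as it stands, z up, +x towards the open pouring lip. Its floor rises 7 degrees to the lip, so vials lying across it (axis along the pan's y) roll to the rear and stay; level it carries them safely, lip lowered by more than 7 degrees they roll out.
- pan_grip (a point): grasp point in the pan's upright black grip: a block 12 mm thick (pan's y), 26 mm long (pan's x), from 27 to 85 mm above the bench; this point lies 62 mm above the bench, 78 mm behind the pan's origin. Axes as the pan's.
- pan_lip (a point): middle of the pan's pouring lip, at the floor's underside: 69 mm ahead of the pan's origin and 17 mm above the bench as it stands. Axes as the pan's. The lip reaches 5 mm past the side walls. A foot bar 10 mm high crosses under the floor 49 mm behind the lip.
- pan_floor (a point): point on the pan's inside floor at its middle (x = 0, 11 mm above the bench as it stands); axes as the pan's. Inside, the pan is 55 mm wide; floor 3 mm above the bench at the rear wall (x = -0.063), 19 mm at the lip (x = +0.069). Side and rear walls are 2.5 mm thick and rise 30 mm above the floor; the front is open.
- waste_box: fixed white sheet-metal waste box, 180 mm deep (x), 140 wide (y), 159 high. Origin under its middle on the bench; the slot side looks along its own -x. The front wall (x = -0.090) is 85 mm high; above it a face slopes back at 62 degrees from the horizontal, 84 mm long, to the flat top. The slot in this face is 84 mm wide and runs from 12 to 66 mm up the slope. Inside it is empty.
- slot_sill (a point): middle of the slot's lower edge, on the outside of the sloped face: x = -0.084, y = 0, z = 0.096 in the box's frame. Axes as the box's.
- flap (a joint): angle of the steel flap (80 mm wide, 52 mm long) hinged along the slot's upper edge: 0 shut (in the plane of the sloped face), growing as it swings inwards, at most 1.4 rad. A spring shuts it: about 1 N at its lower edge starts it, about 2.5 N holds it wide open. It falls shut by itself when let go.
- vial_1: used headspace vial: clear glass cylinder 22.5 mm in diameter, 46 mm long over all, white residue at the closed end, crimped aluminium cap (20 mm across, 9 mm long) at the other; 18 g. Origin at the middle of its axis, +x along the axis to the cap. It rolls easily. Starts lying across the pan at its rear.
- vial_2: used headspace vial: clear glass cylinder 22.5 mm in diameter, 46 mm long over all, white residue at the closed end, crimped aluminium cap (20 mm across, 9 mm long) at the other; 18 g. Origin at the middle of its axis, +x along the axis to the cap. It rolls easily. Starts lying across the pan at its rear, beside the other.
- vial_3: used headspace vial: clear glass cylinder 22.5 mm in diameter, 46 mm long over all, white residue at the closed end, crimped aluminium cap (20 mm across, 9 mm long) at the other; 18 g. Origin at the middle of its axis, +x along the axis to the cap. It rolls easily. Starts lying on the bench to the right, at any yaw.
- vial_4: used headspace vial: clear glass cylinder 22.5 mm in diameter, 46 mm long over all, white residue at the closed end, crimped aluminium cap (20 mm across, 9 mm long) at the other; 18 g. Origin at the middle of its axis, +x along the axis to the cap. It rolls easily. Starts lying on the bench in front of the waste box, at any yaw.
- wash_bottle: bystander, to be left alone: tall squeeze wash bottle with bent spout, body about 73 wide, 260 high (mm). Origin under it on the bench (its body is centred 16 mm along its +y).
- jar_red: bystander, to be left alone: squat lidded jam jar, 80 across, 75 high (mm). Origin under it on the bench.
- jar_orange: bystander, to be left alone: large lidded jam jar, 96 across, 108 high (mm). Origin under it on the bench.
- beaker_250: bystander, to be left alone: wide glass beaker, 72 across, 88 high (mm). Origin under it on the bench.
- beaker_100: bystander, to be left alone: small glass beaker, 54 across, 68 high (mm). Origin under it on the bench.
- sample_cup_417: bystander, to be left alone: small white open sample cup, 52 across, 36 high (mm). Origin under it on the bench.
- dropper_1: bystander, to be left alone: dropper bottle, 34 across, 102 high (mm). Origin under it on the bench.
- petri_dish: bystander, to be left alone: open glass dish, 90 across, 15 high (mm). Origin under it on the bench.
- teaspoon_1: bystander, to be left alone: steel teaspoon, 130 long, 26 wide, 11 high (mm). Origin under it on the bench.
Mind the look-alikes: they are no part of the job. What is shaped like the vial_4 but green is not meant. Leave any brown look-alike of the vial_3 alone.

How it is judged:
On the way, in this order (a step that is already met when the one before it is completed fails the run):
1. all four vials lie in the standing pan (x of vial_1 in the frame of vial_pan between -0.066 and 0.07 m and y of vial_1 in the frame of vial_pan between -0.03 and 0.03 m and z of vial_1 in the frame of vial_pan between 0 and 0.05 m and x of vial_2 in the frame of vial_pan between -0.066 and 0.07 m and y of vial_2 in the frame of vial_pan between -0.03 and 0.03 m and z of vial_2 in the frame of vial_pan between 0 and 0.05 m and x of vial_3 in the frame of vial_pan between -0.066 and 0.07 m and y of vial_3 in the frame of vial_pan between -0.03 and 0.03 m and z of vial_3 in the frame of vial_pan between 0 and 0.05 m and x of vial_4 in the frame of vial_pan between -0.066 and 0.07 m and y of vial_4 in the frame of vial_pan between -0.03 and 0.03 m and z of vial_4 in the frame of vial_pan between 0 and 0.05 m and height (world z) of vial_pan below 0.01 m), for 0.2 s.
2. the pan has been lifted with all four vials in it (x of vial_1 in the frame of vial_pan between -0.066 and 0.07 m and y of vial_1 in the frame of vial_pan between -0.03 and 0.03 m and z of vial_1 in the frame of vial_pan between 0 and 0.05 m and x of vial_2 in the frame of vial_pan between -0.066 and 0.07 m and y of vial_2 in the frame of vial_pan between -0.03 and 0.03 m and z of vial_2 in the frame of vial_pan between 0 and 0.05 m and x of vial_3 in the frame of vial_pan between -0.066 and 0.07 m and y of vial_3 in the frame of vial_pan between -0.03 and 0.03 m and z of vial_3 in the frame of vial_pan between 0 and 0.05 m and x of vial_4 in the frame of vial_pan between -0.066 and 0.07 m and y of vial_4 in the frame of vial_pan between -0.03 and 0.03 m and z of vial_4 in the frame of vial_pan between 0 and 0.05 m and height (world z) of vial_pan above 0.05 m), for 0.2 s.
3. the pan's lip has pressed the flap open and stands inside the slot (value of joint flap above 0.5 rad and x of pan_lip in the frame of slot_sill between 0.01 and 0.08 m and distance between pan_lip and slot_sill below 0.08 m), for 0.1 s.
4. all four vials are in the waste box (x of vial_1 in the frame of waste_box between -0.088 and 0.088 m and y of vial_1 in the frame of waste_box between -0.068 and 0.068 m and z of vial_1 in the frame of waste_box between 0.005 and 0.075 m and x of vial_2 in the frame of waste_box between -0.088 and 0.088 m and y of vial_2 in the frame of waste_box between -0.068 and 0.068 m and z of vial_2 in the frame of waste_box between 0.005 and 0.075 m and x of vial_3 in the frame of waste_box between -0.088 and 0.088 m and y of vial_3 in the frame of waste_box between -0.068 and 0.068 m and z of vial_3 in the frame of waste_box between 0.005 and 0.075 m and x of vial_4 in the frame of waste_box between -0.088 and 0.088 m and y of vial_4 in the frame of waste_box between -0.068 and 0.068 m and z of vial_4 in the frame of waste_box between 0.005 and 0.075 m), for 0.2 s.
At the end, for the whole second after the job is handed in: All four vials lie inside the waste box, its flap is shut (within 0.06 rad), and the pan stands upright and at rest within 40 mm of where it started (all of step 4 and value of joint flap below 0.06 rad and distance of vial_pan from where it was at the start of the episode below 0.04 m and angle between vial_pan's own z axis and vertical below 0.08 rad and linear speed of vial_pan below 0.02 m/s); the robot touches nothing.
It fails at once if a vial from the pan is spilled: vial_1 or vial_2 lies low and away from both pan and box ((height (world z) of vial_1 below 0.03 m and horizontal distance between vial_1 and vial_pan above 0.11 m and horizontal distance between vial_1 and waste_box above 0.13 m) or (height (world z) of vial_2 below 0.03 m and horizontal distance between vial_2 and vial_pan above 0.11 m and horizontal distance between vial_2 and waste_box above 0.13 m)).
It fails at once if the gripper touches the waste box or its flap (contact force between the fingers and waste_box above 1 N).
It fails at once if a bystander is shifted by more than 20 mm (distance of any of wash_bottle, jar_red, jar_orange, beaker_250, beaker_100, sample_cup_417, dropper_1, petri_dish, teaspoon_1 from where it was at the start of the episode above 0.02 m).
It also fails if it takes over 69 s, if anything falls off the work surface, if the arm or the gripper's body presses on something with over 40 N, if the wrist force passes 120 N, or if a joint passes its speed limit or range.

## Working session

There is one attempt and no reset: what is moved stays moved. The work goes in short steps, Python scripts to look and compute and a tool call to move; the robot and the scene stay as the last step left them, time stands still between calls to the robot, and variables do not carry over. Pictures are saved under pics/ and viewed, at most 10 in all, crops included, and the job is handed in when it is done.

Besides the shell and the picture viewer there is one more tool, called after "Request:" in YAML: its name, and indented under it one key for each argument. arm_command: Moves the arm, as the interface text tells. Its arguments: {"type":"object","properties":{"series":{"type":"array","items":{"type":"number"}},"force":{"type":"number"}},"required":["series"]}

```bash
ls; mkdir -p pics
cat > h.py <<'E'
import numpy as np, cv2
from scipy.spatial.transform import Rotation as R
from plant import telemetry, vision, ctrl
E
python3 - <<'E'
from h import *
s=telemetry.get_state(); print(s)
for n in ["scene","top"]:
    c=vision.read_camera(n); cv2.imwrite(f"pics/{n}0.png",c["color"]); np.savez(f"{n}0.npz",**c)
    print(n,c["K"].round(1).tolist(),c["D"],c["rvec"],c["tvec"])
E
```

```text
pics
{'time': 0.0, 'qpos': array([ 1.17296830e+00,  2.87159510e-01,  1.57814511e+00,  4.77591144e-05,
        1.27862023e+00, -1.49997788e-01]), 'dq': array([-1.61609374e-05,  1.54309751e-03,  7.88146785e-04,  1.23308669e-05,
       -1.39761043e-03, -4.74989137e-05]), 'joint_efforts': array([ 3.65703963e-04, -4.05988669e+01, -2.92621368e+01, -1.27670423e-04,
        5.85756119e-03,  5.37606780e-06]), 'eef_pos': array([0.16528363, 0.65378444, 0.22996856]), 'tcp_rot': array([ 1.23605013e-01,  9.92330812e-01, -1.11644001e-03, -3.37436811e-04]), 'contact_force': array([-0.99850129,  0.61811765,  0.19421005]), 'wrist_torque': array([-0.02665083, -0.00748446, -0.00643709]), 'finger_force': 0.0, 'opening': 0.9981113243425438}
scene [[446.8, 0.0, 261.2], [0.0, 446.8, 195.4], [0.0, 0.0, 1.0]] [0.00354533 0.         0.         0.         0.        ] [ 1.84837104 -1.03501642  0.63235465] [-0.36635605  0.32660595  0.87640791]
top [[374.7, 0.0, 253.7], [0.0, 374.7, 190.4], [0.0, 0.0, 1.0]] [-0.05309592  0.          0.          0.          0.        ] [ 2.15268555 -2.17313693  0.12429804] [-0.06567518  0.5660414   1.34664012]
```

Run:
```python
import cv2
for n in ["scene","top"]:
    cv2.imwrite(f"pics/{n}0b.png",cv2.resize(cv2.imread(f"pics/{n}0.png"),(800,600),interpolation=cv2.INTER_CUBIC))
```

```text
(no output)
```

View pics/top0b.png

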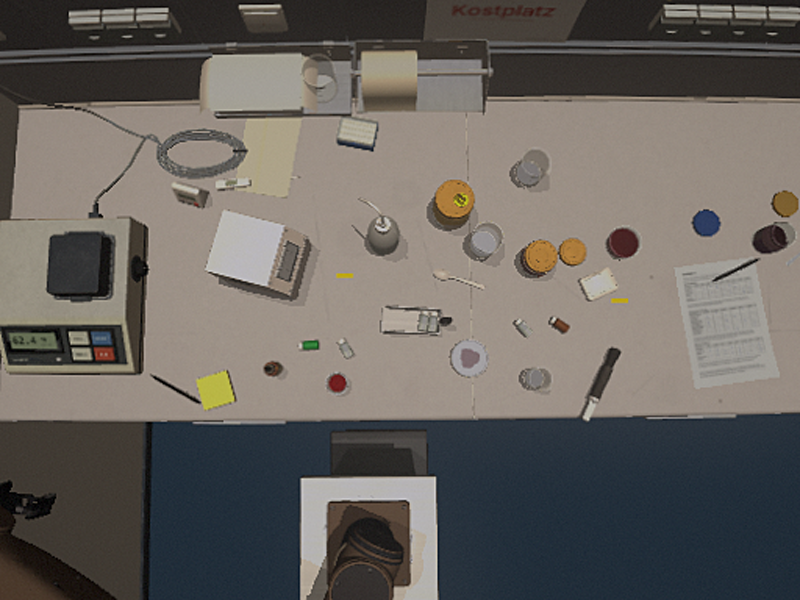

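View pics/scene0b.png

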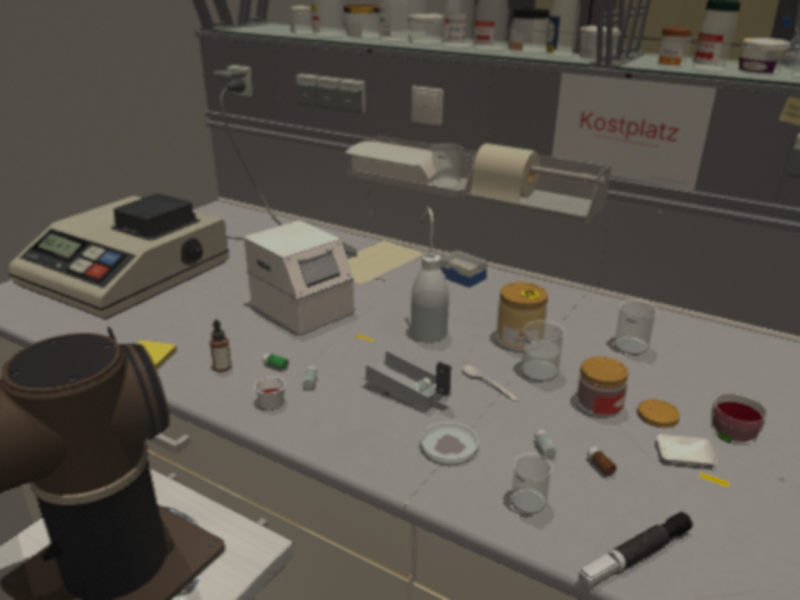

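The top view (800x600 scale) shows the pan at (412,320) with its grip at (447,321) and its lip to the left. The box is at (258,255) with its slope facing right. Vial_4 is at (345,348), with the green look-alike beside it at (309,345). Vial_3 is at (523,327), with the brown one at (558,325). The scene view agrees.

```bash
cat >> h.py <<'E'
def ray2plane(c,px,z,T=None):
    """pixels -> world points at height z; T = world-from-tool for the wrist camera"""
    px=np.array(px,float).reshape(-1,1,2)
    d=np.c_[cv2.undistortPoints(px,c["K"],c["D"]).reshape(-1,2),np.ones(len(px))]
    if T is None:
        Rm=cv2.Rodrigues(c["rvec"])[0]; o=-Rm.T@np.ravel(c["tvec"]); d=d@Rm
    else:
        M=T@c["T_tool_cam"]; o=M[:3,3]; d=d@M[:3,:3].T
    z=np.broadcast_to(np.array(z,float),len(d))
    return o+d*((z-o[2])/d[:,2])[:,None]
def toolT(s):
    T=np.eye(4);T[:3,:3]=R.from_quat(s["tcp_rot"]).as_matrix();T[:3,3]=s["eef_pos"];return T
def delta(s,p,q):
    """tool-frame shift (cm) and rotvec (deg) from state pose to p, rotation q"""
    r=R.from_quat(s["tcp_rot"]); return (r.inv().apply(np.array(p)-s["eef_pos"])*100).round(2),np.degrees((r.inv()*q).as_rotvec()).round(1)
E
python3 - <<'E'
from h import *
c=dict(np.load("top0.npz"))
L={"pan_mid":(412,320,.02),"grip":(447,321,.085),"pan rear":(441,320,.03),"lip":(382,320,.02),"v4":(345,348,.011),"v3":(523,327,.011),"green":(309,345,.011),"brown":(558,325,.011),"spoonL":(437,274,.01),"spoonR":(483,288,.01),"petri":(468,357,.01),"bottle":(382,240,.2),"beaker250":(485,245,.0),
"box tl":(223,212,.159),"box bl":(207,271,.159),"box tr":(283,231,.159),"box br":(270,285,.159),"box fr bot":(313,242,.085),"box fr bot2":(297,298,.085),"cup":(337,383,.03),"drop":(273,368,.08),"beak100":(535,378,.03)}
v=ray2plane(c,[(a/1.5625,b/1.5625) for a,b,_ in L.values()],[z for *_,z in L.values()])
for k,p in zip(L,v): print(k,p.round(3))
print(toolT(telemetry.get_state()).round(3))
w=vision.read_camera("wrist"); print(w["K"],w["D"],w["T_tool_cam"])
E
```

```text
pan_mid [ 0.513 -0.107  0.02 ]
grip [ 0.505 -0.184  0.085]
pan rear [ 0.511 -0.175  0.03 ]
lip [ 0.514 -0.036  0.02 ]
v4 [0.448 0.052 0.011]
v3 [ 0.494 -0.372  0.011]
green [0.456 0.138 0.011]
brown [ 0.498 -0.456  0.011]
spoonL [ 0.624 -0.169  0.01 ]
spoonR [ 0.589 -0.279  0.01 ]
petri [ 0.424 -0.239  0.01 ]
bottle [ 0.667 -0.042  0.2  ]
beaker250 [ 0.696 -0.288  0.   ]
box tl [0.743 0.307 0.159]
box bl [0.612 0.338 0.159]
box tr [0.699 0.174 0.159]
box br [0.58  0.201 0.159]
box fr bot [0.689 0.119 0.085]
box fr bot2 [0.56  0.155 0.085]
cup [0.367 0.069 0.03 ]
drop [0.403 0.208 0.08 ]
beak100 [ 0.374 -0.392  0.03 ]
[[-0.969  0.245 -0.001  0.165]
 [ 0.245  0.969 -0.002  0.654]
 [ 0.    -0.002 -1.     0.23 ]
 [ 0.     0.     0.     1.   ]]
[[266.8697997    0.         261.44626673]
 [  0.         266.8697997  189.20848634]
 [  0.           0.           1.        ]] [-0.03307893  0.          0.          0.          0.        ] [[-1.33563889e-04 -9.53623453e-01 -3.01002146e-01  7.67275764e-02]
 [ 9.99999417e-01 -4.49835339e-04  9.81420637e-04 -9.76463841e-05]
 [-1.07130714e-03 -3.01001839e-01  9.53622957e-01 -1.43390664e-01]
 [ 0.00000000e+00  0.00000000e+00  0.00000000e+00  1.00000000e+00]]
```

```bash
cat >> h.py <<'E'
def down(az,tilt=0):
    """tool z down, tool y at azimuth az (deg); tilt = lip-down angle about -tool y"""
    a=np.radians(az); y=np.array([np.cos(a),np.sin(a),0]); z=np.array([0,0,-1.]); x=np.cross(y,z)
    return R.from_matrix(np.c_[x,y,z])*R.from_rotvec([0,-np.radians(tilt),0])
def plan(wps,start=None):
    """shift/turn of each waypoint from the one before (first: from the present pose)"""
    if start is None:
        s=telemetry.get_state(); p,r=s["eef_pos"],R.from_quat(s["tcp_rot"])
    else: p,r=start
    for q,o in wps:
        print((r.inv().apply(np.array(q)-p)*100).round(2).tolist(),np.degrees((r.inv()*o).as_rotvec()).round(1).tolist(),"rows",max(np.linalg.norm(np.array(q)-p)/.0417,np.degrees((r.inv()*o).magnitude())/7.16).round(1))
        p,r=np.array(q),o
E
python3 - <<'E'
from h import *
plan([([.35,.337,.24],down(8)),([.53,.02,.25],down(-60))])
E
```

```text
[-25.67, -26.19, -0.94] [-0.1, 0.0, 67.8] rows 9.5
[-33.9, 13.41, -1.0] [0.0, 0.0, 68.0] rows 9.5
```

Request:
arm_command:
  series: [-25.7,-26.2,-0.9,0,0,68,0,-25.7,-26.2,-0.9,0,0,68,0,-25.7,-26.2,-0.9,0,0,68,0,-25.7,-26.2,-0.9,0,0,68,0,-25.7,-26.2,-0.9,0,0,68,0,-25.7,-26.2,-0.9,0,0,68,0,-25.7,-26.2,-0.9,0,0,68,0,-25.7,-26.2,-0.9,0,0,68,0,-25.7,-26.2,-0.9,0,0,68,0,-25.7,-26.2,-0.9,0,0,68,0]

```text
time: 0.98
eef_pos: [0.3528, 0.3332, 0.2403]
tcp_rot: [0.662, 0.75, -0.0, 0.001]
contact_force: [-0.9, 1.2, 0.4]
opening: 1.001
finger_force: 0.0
```

Request:
arm_command:
  series: [-33.9,13.4,-1,0,0,68,0,-33.9,13.4,-1,0,0,68,0,-33.9,13.4,-1,0,0,68,0,-33.9,13.4,-1,0,0,68,0,-33.9,13.4,-1,0,0,68,0,-33.9,13.4,-1,0,0,68,0,-33.9,13.4,-1,0,0,68,0,-33.9,13.4,-1,0,0,68,0,-33.9,13.4,-1,0,0,68,0,-33.9,13.4,-1,0,0,68,0]

```text
time: 1.82
eef_pos: [0.5313, 0.0147, 0.2503]
tcp_rot: [0.968, 0.252, 0.0, 0.001]
contact_force: [-0.6, 0.1, -0.2]
opening: 1.003
finger_force: 0.0
```

```bash
cat >> h.py <<'E'
def wrist(tag,crop=None,size=(800,600)):
    for _ in range(2): s=telemetry.get_state(); c=vision.read_camera("wrist")  # second one: arm settled
    np.savez(tag+".npz",T=toolT(s),**c); im=c["color"]
    cv2.imwrite(f"pics/{tag}.png",cv2.resize(im,size,interpolation=cv2.INTER_CUBIC)); print(s["time"],s["eef_pos"].round(4),R.from_quat(s["tcp_rot"]).as_matrix()[:,1].round(3),s["qpos"].round(2))
def wload(tag):
    c=dict(np.load(tag+".npz")); return c,c.pop("T")
E
python3 -c "
from h import *
wrist('w1')"
```

```text
1.8667 [0.5301 0.0169 0.25  ] [ 0.488 -0.873 -0.   ] [-0.16 -0.05  1.91 -0.    1.28  0.9 ]
```

View pics/w1.png

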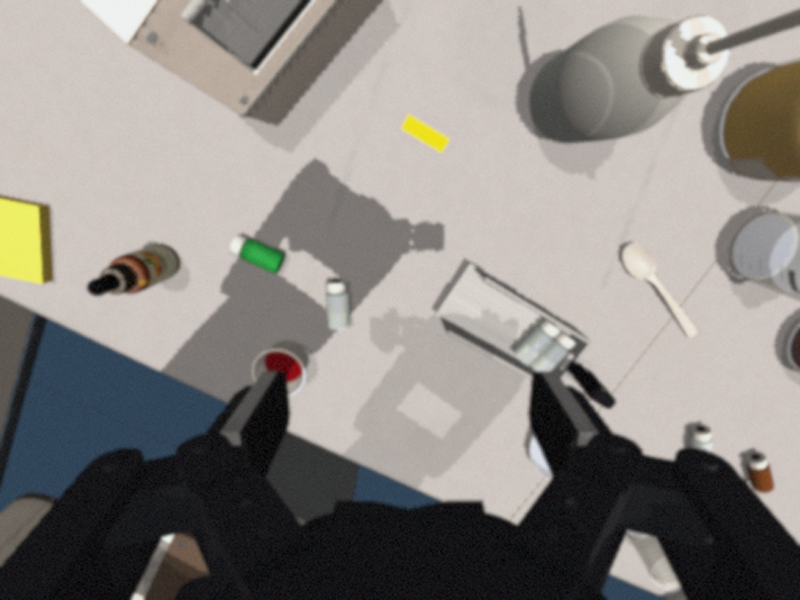

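The wrist view shows v4 from (335,281) at its cap to (339,330). The pan lip corners are at (467,262) and (437,313), the grip top is around (607,397), and v3 is near (702,437). Part of the box front is visible, with one corner at (247,112).

```bash
python3 - <<'E'
from h import *
c,T=wload('w1')
L={"v4cap":(335,284,.012),"v4bot":(339,326,.012),"v3cap":(702,428,.012),"v3b":(700,450,.012),"lipL":(467,262,.040),"lipR":(437,313,.02),"lipR40":(440,309,.045),"gripend":(607,400,.085),"wallRear":(587,345,.035),"boxc":(247,114,.085),"green":(258,253,.011)}
v=ray2plane(c,[(a*.64,b*.64) for a,b,_ in L.values()],[z for *_,z in L.values()],T)
for k,p in zip(L,v): print(k,p.round(4))
d=v[0]-v[1]; print("v4 az",np.degrees(np.arctan2(d[1],d[0])),np.linalg.norm(d))
E
python3 - <<'E'
import cv2
im=cv2.imread('pics/w1.png')  # 800x600; cut pan region
c=im[240:430,400:650]; cv2.imwrite('pics/w1pan.png',cv2.resize(c,None,fx=3,fy=3,interpolation=cv2.INTER_CUBIC))
E
```

```text
v4cap [0.4681 0.0626 0.012 ]
v4bot [0.4314 0.0402 0.012 ]
v3cap [ 0.5164 -0.3573  0.012 ]
v3b [ 0.4934 -0.3752  0.012 ]
lipL [ 0.5515 -0.0292  0.04  ]
lipR [ 0.4925 -0.035   0.02  ]
lipR40 [ 0.5041 -0.0295  0.045 ]
gripend [ 0.5137 -0.1858  0.085 ]
wallRear [ 0.5382 -0.1712  0.035 ]
boxc [0.5726 0.1682 0.085 ]
green [0.4596 0.1391 0.011 ]
v4 az 31.411962335200677 0.04298623338792509
```

View pics/w1pan.png

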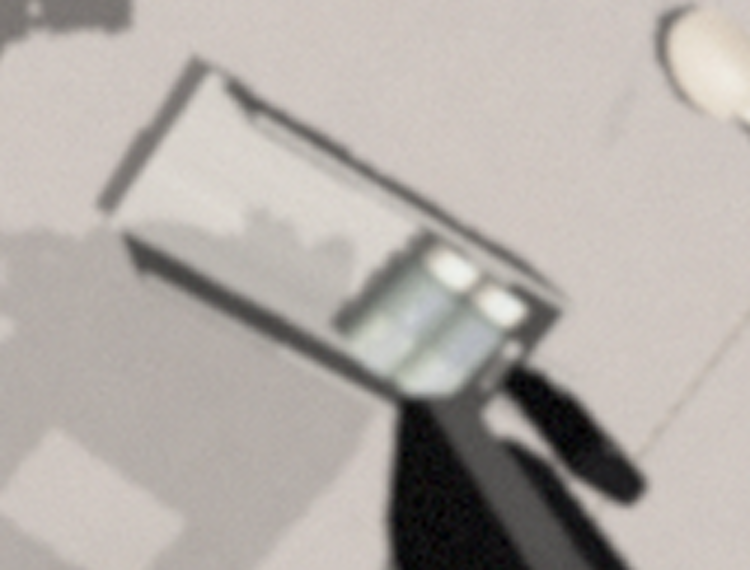

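The crop shows the lip corners at (220,72) and (112,215) and the far wall's top from (230,85) to (560,300). Both vials lie across the rear with their caps on the far side.

Run:
```python
from h import *
c,T=wload('w1')
L={"lipF":(473.3,264,.018),"lipN":(437.3,311.7,.018),"wallF0":(476.7,268.3,.048),"wallF1":(586.7,340,.034),"wallN0":(441.5,318,.048),"gripend":(610,401,.085),"v1c":((500/3+400),300/3+240,.02),"v2c":((450+3)/3+400,270/3+240,.02)}
v=ray2plane(c,[(a*.64,b*.64) for a,b,_ in L.values()],[z for *_,z in L.values()],T)
for k,p in zip(L,v): print(k,p.round(4))
d=v[2]-v[3]; print("pan az wall",np.degrees(np.arctan2(d[1],d[0])),np.linalg.norm(d[:2]))
d=v[0]-v[1]; print("pan az lip",np.degrees(np.arctan2(d[1],d[0]))+90,np.linalg.norm(d))
q=down(-60)
plan([([.4495,.052,.09],down(-58.6)),([.4495,.052,.003],down(-58.6)),([.4495,.052,.12],down(-58.6)),([.512,-.060,.12],down(-91))])
```

```text
lipF [ 0.5498 -0.0404  0.018 ]
lipN [ 0.4932 -0.0351  0.018 ]
wallF0 [ 0.5519 -0.0374  0.048 ]
wallF1 [ 0.542  -0.1685  0.034 ]
wallN0 [ 0.4983 -0.0342  0.048 ]
gripend [ 0.5142 -0.1887  0.085 ]
v1c [ 0.5302 -0.1599  0.02  ]
v2c [ 0.5314 -0.1403  0.02  ]
pan az wall 85.70277146133778 0.13150074995326422
pan az lip 84.62376861080747 0.05680691574245238
[-5.26, -6.86, 15.99] [-0.1, 0.1, -1.7] rows 4.4
[0.0, 0.0, 8.7] [0.0, 0.0, 0.0] rows 2.1
[0.0, 0.0, -11.7] [0.0, 0.0, 0.0] rows 2.8
[-0.5, 12.82, 0.0] [0.0, 0.0, 32.4] rows 4.5
```

Request:
arm_command:
  series: [-5.2,-6.9,15,0,0,-1.4,0.3,-5.2,-6.9,15,0,0,-1.4,0.3,-5.2,-6.9,15,0,0,-1.4,0.3,-5.2,-6.9,15,0,0,-1.4,0.3,-5.2,-6.9,15,0,0,-1.4,0.3]

```text
time: 2.33
eef_pos: [0.4405, 0.0562, 0.0927]
tcp_rot: [0.963, 0.271, -0.008, -0.003]
contact_force: [-1.7, -0.4, -1.0]
opening: 0.702
finger_force: 0.0
```

```bash
python3 -c "
from h import *
wrist('w2')"
```

```text
2.3833 [0.4434 0.0556 0.0951] [ 0.521 -0.853 -0.008] [-0.1  -0.05  2.22  0.    0.99  0.92]
```

View pics/w2.png

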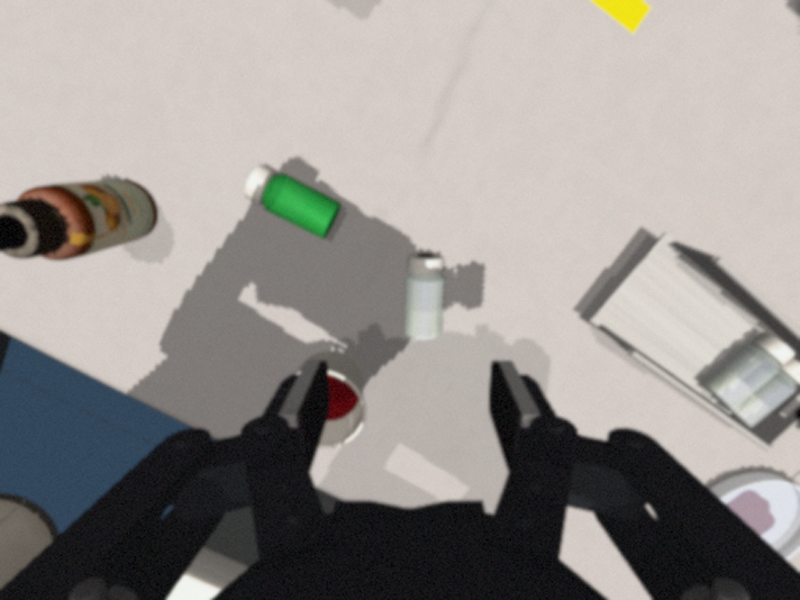

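The v4 silhouette runs from (425,252) to (425,340), vertical in the image. The pan lip corners are at (660,235) and (590,317).

Run:
```python
from h import *
c,T=wload('w2')
L={"cap":(426,254,.016),"bot":(424.5,339,.008),"mid":(425,300,.0113),"lipF":(664,234,.018),"lipN":(590,320,.018)}
v=ray2plane(c,[(a*.64,b*.64) for a,b,_ in L.values()],[z for *_,z in L.values()],T)
for k,p in zip(L,v): print(k,p.round(4))
d=v[0]-v[1]; print("v4 az",np.degrees(np.arctan2(d[1],d[0])),np.linalg.norm(d), (v[0]+v[1])/2)
s=telemetry.get_state();print(s["time"],s["eef_pos"],s["tcp_rot"])
```

```text
cap [0.4738 0.0637 0.016 ]
bot [0.4279 0.0356 0.008 ]
mid [0.4499 0.0492 0.0113]
lipF [ 0.5499 -0.0383  0.018 ]
lipN [ 0.4906 -0.0355  0.018 ]
v4 az 31.46752591371649 0.054331372200862135 [0.45086737 0.04963904 0.012     ]
2.4333 [0.44764212 0.05475477 0.09879961] [ 9.62732866e-01  2.70445595e-01 -1.99458603e-03 -7.94666070e-04]
```

Request:
arm_command:
  series: [0,0,5,0,0,0,0.4,0,0,5,0,0,0,0.4,0,0,5,0,0,0,0.4,0,0,5,0,0,0,0.4,0,0,5,0,0,0,0.4]

```text
time: 2.85
eef_pos: [0.4525, 0.0534, 0.053]
tcp_rot: [0.963, 0.269, 0.002, 0.001]
contact_force: [-0.1, -0.8, -0.2]
opening: 0.601
finger_force: 0.0
```

Run:
```python
from h import *
s=telemetry.get_state();print(s["time"],s["eef_pos"])
plan([([.450,.0505,.004],down(-58.6))])
```

```text
2.85 [0.45248223 0.05335694 0.05297677]
[-0.38, 0.1, 4.9] [0.2, -0.2, -0.2] rows 1.2
```

Request:
arm_command:
  series: [-0.3,0.1,4.6,0,0,0,0.4,-0.3,0.1,4.6,0,0,0,0.4,-0.3,0.1,4.6,0,0,0,0.4,-0.3,0.1,4.6,0,0,0,0.4,-0.3,0.1,4.6,0,0,0,1,-0.3,0.1,4.6,0,0,0,1,-0.3,0.1,4.6,0,0,0,1,-0.3,0.1,4.6,0,0,0,1,-0.3,0.1,4.6,0,0,0,1,-0.3,0.1,4.6,0,0,0,1]
  force: 30

```text
time: 3.68
eef_pos: [0.4494, 0.0512, 0.0062]
tcp_rot: [0.963, 0.269, 0.001, 0.001]
contact_force: [-1.5, 0.3, 7.5]
opening: 0.248
finger_force: 30.5
```

Run:
```python
from h import *
s=telemetry.get_state();print(s["time"],s["eef_pos"],s["tcp_rot"],s["opening"],s["finger_force"])
p=s["eef_pos"]
plan([([p[0],p[1],.09],down(-58.6)),([.5174,-.0867,.09],down(-94.7)),([.5174,-.0867,.019],down(-94.7))])
```

```text
3.6833 [0.44937367 0.05118184 0.00621036] [9.63131237e-01 2.69027335e-01 1.46966481e-03 5.94955286e-04] 0.24763117630679174 30.461488366127014
[0.02, 0.02, -8.38] [0.1, -0.1, -0.2] rows 2.0
[-1.38, 15.31, 0.0] [0.0, 0.0, 36.1] rows 5.0
[0.0, 0.0, 7.1] [0.0, 0.0, 0.0] rows 1.7
```

Request:
arm_command:
  series: [0,0,-4,0,0,0,1,0,0,-8.6,0,0,0,1,-0.3,3.9,-8.6,0,0,7.2,1,-0.6,7.8,-8.6,0,0,14.4,1,-0.9,11.7,-8.6,0,0,21.6,1,-1.38,15.3,-8.6,0,0,28.8,1,-1.38,15.3,-8.6,0,0,36,1,-1.38,15.3,-8.6,0,0,36,1,-1.38,15.3,-8.6,0,0,36,1,-1.38,15.3,-8.6,0,0,36,1]

```text
time: 4.52
eef_pos: [0.5145, -0.0859, 0.0901]
tcp_rot: [0.999, -0.04, -0.0, -0.0]
contact_force: [-0.2, 1.3, -0.2]
opening: 0.247
finger_force: 29.9
```

Run:
```python
from h import *
wrist('w3')
im=cv2.imread('pics/w3.png'); cv2.imwrite('pics/w3.png',im)
plan([([.5174,-.0867,.024],down(-94.7))])
s=telemetry.get_state();print(s["opening"],s["finger_force"])
```

```text
4.5667 [ 0.5145 -0.0857  0.0901] [-0.08  -0.997 -0.   ] [-0.36  0.12  2.06  0.    0.97  1.29]
[0.29, 0.09, 6.62] [-0.0, 0.0, 0.1] rows 1.6
0.24590505267653393 29.895720183849335
```

View pics/w3.png

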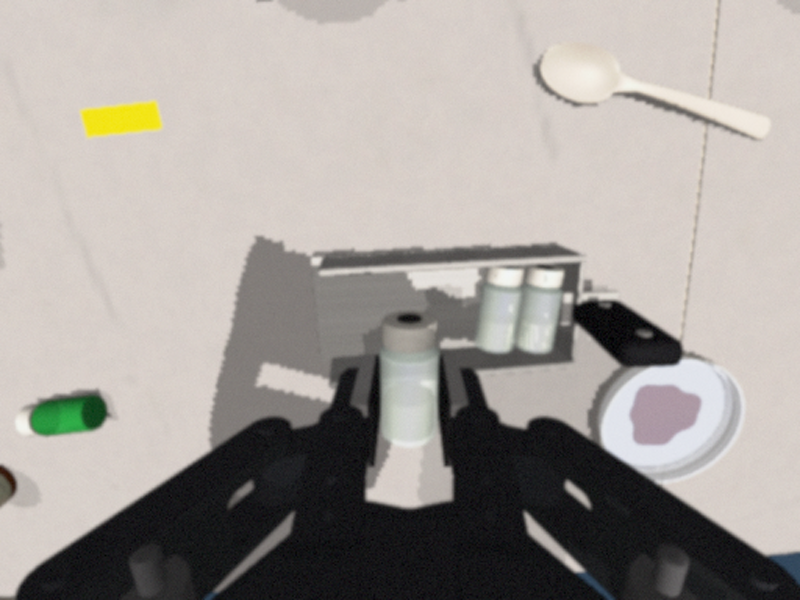

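The picture shows v4 held, cap up in the image, over the pan's front. Far wall top corners are at (316,258) and (583,256), and the near wall's rear top is at (574,362). Vials 1 and 2 are seated at the rear.

```bash
cat >> h.py <<'E'
def pan_fit(c,T,obs):
    """obs: list of (pan-frame point, pixel at 800x600) -> x,y,yaw deg of the pan"""
    from scipy.optimize import least_squares
    P=np.array([o[0] for o in obs]); W=ray2plane(c,[np.array(o[1])*.64 for o in obs],P[:,2],T)[:,:2]
    f=lambda v:(P[:,:2]@np.array([[np.cos(v[2]),np.sin(v[2])],[-np.sin(v[2]),np.cos(v[2])]])+v[:2]-W).ravel()
    r=least_squares(f,[.515,-.107,1.49]); print(r.x[:2].round(4),np.degrees(r.x[2]).round(2),(f(r.x)*1000).round(1)); return r.x
E
python3 - <<'E'
from h import *
c,T=wload('w3')
pan_fit(c,T,[((.064,-.030,.0485),(316,257)),((-.0655,-.030,.033),(583,257)),((-.0655,.030,.033),(574,362))])
L={"v4cap":(410,318,.095),"v4bot":(408,430,.095),"v2bot":(499,350,.012),"v2cap":(506,270,.02),"v1cap":(545,270,.02)}
v=ray2plane(c,[(a*.64,b*.64) for a,b,_ in L.values()],[z for *_,z in L.values()],T)
for k,p in zip(L,v): print(k,p.round(4))
E
```

```text
[ 0.519  -0.1078] 84.98 [-0.6  0.2  1.6 -1.7 -1.   1.5]
v4cap [ 0.5398 -0.0883  0.095 ]
v4bot [ 0.4934 -0.0838  0.095 ]
v2bot [ 0.4845 -0.136   0.012 ]
v2cap [ 0.5344 -0.1388  0.02  ]
v1cap [ 0.5328 -0.1594  0.02  ]
```

Request:
arm_command:
  series: [0.25,0.1,3.5,0,0,0,1,0.25,0.1,5.5,0,0,0,1,0.25,0.1,6.6,0,0,0,1,0.25,0.1,6.6,0,0,0,1,0.25,0.1,6.6,0,0,0,1,0.25,0.1,6.6,0,0,0,0.62,0.25,0.1,6.6,0,0,0,0.62,0.25,0.1,6.6,0,0,0,0.62]

```text
time: 5.28
eef_pos: [0.5179, -0.0878, 0.0249]
tcp_rot: [0.999, -0.042, 0.0, 0.0]
contact_force: [-0.0, -0.4, 0.2]
opening: 0.381
finger_force: 0.0
```

Request:
arm_command:
  series: [0,0,-3,0,0,0,0.62,0,0,-7,0,0,0,0.62,0,0,-11,0,0,0,0.62,0,0,-11,0,0,0,0.62]

```text
time: 5.62
eef_pos: [0.523, -0.0898, 0.1439]
tcp_rot: [0.999, -0.042, 0.008, 0.003]
contact_force: [0.9, -0.2, 1.9]
opening: 0.378
finger_force: 0.0
```

Run:
```python
from h import *
s=telemetry.get_state();print(s["time"],s["eef_pos"])
plan([([.500,-.352,.15],down(-55))])
```

```text
5.6167 [ 0.52303282 -0.08978826  0.14394716]
[-0.1, 26.32, -0.49] [0.6, -0.8, -39.8] rows 6.3
```

Request:
arm_command:
  series: [0,26.6,-1,0,0,-40,0.2,0,26.6,-1,0,0,-40,0.2,0,26.6,-1,0,0,-40,0.2,0,26.6,-1,0,0,-40,0.2,0,26.6,-1,0,0,-40,0.2,0,26.6,-1,0,0,-40,0.2,0,26.6,-1,0,0,-40,0.2,0,26.6,-1,0,0,-40,0.2,0,26.6,-1,0,0,-40,0.2,0,26.6,-1,0,0,-40,0.2]

```text
time: 6.45
eef_pos: [0.4951, -0.3524, 0.1441]
tcp_rot: [0.953, 0.302, -0.0, -0.0]
contact_force: [-0.6, -0.3, 0.4]
opening: 0.801
finger_force: 0.0
```

```bash
python3 -c "
from h import *
wrist('w4')"
```

```text
6.5 [ 0.4953 -0.3518  0.144 ] [ 0.577 -0.817 -0.001] [-0.78  0.23  1.82  0.    1.1   0.17]
```

View pics/w4.png

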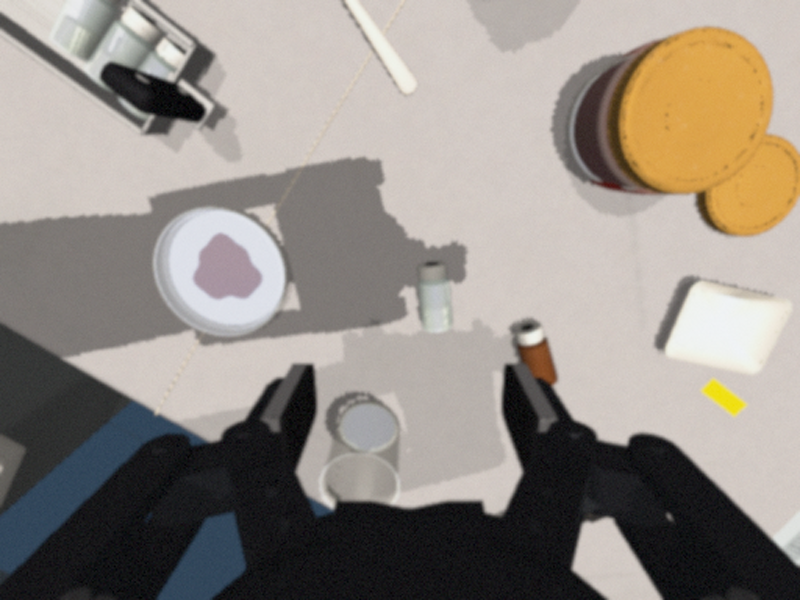

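V3 shows from its cap end at (432,263) to its bottom at (438,331). The pan, upper left, has three vials lying side by side, and the brown look-alike is at (537,352).

Run:
```python
from h import *
c,T=wload('w4')
L={"cap":(432,266,.013),"bot":(438,330,.008)}
v=ray2plane(c,[(a*.64,b*.64) for a,b,_ in L.values()],[z for *_,z in L.values()],T)
d=v[0]-v[1]; az=np.degrees(np.arctan2(d[1],d[0])); m=(v[0]+v[1])/2; print(v.round(4),az,np.linalg.norm(d),m)
plan([([m[0],m[1],.05],down(az-90)),([m[0],m[1],.005],down(az-90))])
```

```text
[[ 0.5139 -0.3579  0.013 ]
 [ 0.4774 -0.3904  0.008 ]] 41.59466859590312 0.04913090067164638 [ 0.49566862 -0.37415069  0.0105    ]
[-1.29, 1.87, 9.4] [-0.0, -0.0, -6.3] rows 2.3
[0.0, 0.0, 4.5] [0.0, 0.0, 0.0] rows 1.1
```

Request:
arm_command:
  series: [-0.65,0.9,4,0,0,-6.3,0.45,-1.3,1.9,8,0,0,-6.3,0.45,-1.3,1.9,9.4,0,0,-6.3,0.45,-1.3,1.9,9.4,0,0,-6.3,0.45,-1.3,1.9,9.4,0,0,-6.3,0.45,-1.3,1.9,11.5,0,0,-6.3,0.45,-1.3,1.9,13.8,0,0,-6.3,0.45,-1.3,1.9,13.8,0,0,-6.3,0.45,-1.3,1.9,13.8,0,0,-6.3,0.45]

```text
time: 7.3
eef_pos: [0.4963, -0.3756, 0.0077]
tcp_rot: [0.935, 0.355, 0.0, 0.0]
contact_force: [-0.2, -0.4, -0.5]
opening: 0.549
finger_force: 0.0
```

Request:
arm_command:
  series: [0,0,0,0,0,0,1,0,0,0,0,0,0,1,0,0,0,0,0,0,1,0,0,0,0,0,0,1,0,0,0,0,0,0,1,0,0,0,0,0,0,1]

```text
time: 7.8
eef_pos: [0.4971, -0.3771, 0.0092]
tcp_rot: [0.935, 0.354, 0.001, 0.002]
contact_force: [0.2, 1.0, 6.5]
opening: 0.245
finger_force: 29.8
```

Run:
```python
from h import *
s=telemetry.get_state();p=s["eef_pos"];print(s["time"],p,s["finger_force"])
a=np.radians(85); o=np.array([.518,-.1075]); t=o+.042*np.array([np.cos(a),np.sin(a)])
plan([([p[0],p[1],.12],down(-48.4)),([t[0],t[1],.12],down(-95)),([t[0],t[1],.03],down(-95))])
```

```text
7.8 [ 0.49713002 -0.37714284  0.00917615] 29.765315651893616
[0.01, 0.04, -11.08] [0.2, -0.0, -0.1] rows 2.7
[22.51, -21.66, 0.0] [0.0, 0.0, 46.6] rows 7.5
[0.0, 0.0, 9.0] [0.0, 0.0, 0.0] rows 2.2
```

Request:
arm_command:
  series: [0,0,-4,0,0,0,1,0,0,-8,0,0,0,1,0,0,-11.1,0,0,0,1,0,0,-11.1,0,0,0,1]

```text
time: 8.13
eef_pos: [0.4995, -0.3799, 0.1271]
tcp_rot: [0.935, 0.354, 0.003, 0.008]
contact_force: [1.0, -0.4, 0.4]
opening: 0.248
finger_force: 29.7
```

Request:
arm_command:
  series: [22.5,-21.7,0,0,0,46.6,1,22.5,-21.7,0,0,0,46.6,1,22.5,-21.7,0,0,0,46.6,1,22.5,-21.7,0,0,0,46.6,1,22.5,-21.7,0,0,0,46.6,1,22.5,-21.7,0,0,0,46.6,1,22.5,-21.7,0,0,0,46.6,1,22.5,-21.7,0,0,0,46.6,1,22.5,-21.7,0,0,0,46.6,1,22.5,-21.7,0,0,0,46.6,1]

```text
time: 8.97
eef_pos: [0.5203, -0.063, 0.1174]
tcp_rot: [0.999, -0.043, 0.0, 0.0]
contact_force: [0.7, -0.1, -0.7]
opening: 0.246
finger_force: 29.7
```

Run:
```python
from h import *
wrist('w5')
plan([([.5217,-.0657,.029],down(-95))])
im=cv2.imread('pics/w5.png')
cv2.imwrite('pics/w5.png',im)
```

```text
9.0167 [ 0.5205 -0.0642  0.1175] [-0.087 -0.996  0.001] [-0.32  0.08  2.04 -0.    1.02  1.34]
[0.12, 0.06, 8.85] [0.0, -0.0, -0.1] rows 2.1
```

View pics/w5.png

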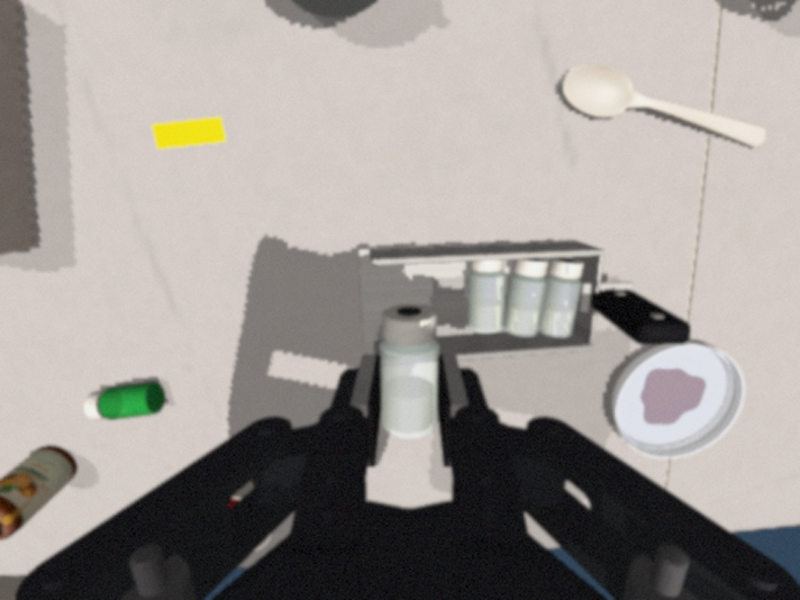

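Three vials lie in the pan, touching or nearly so, and v3 is held over the front part. The pan's top corners are at (362,249), (602,249) and (590,345).

Run:
```python
from h import *
c,T=wload('w5')
v=pan_fit(c,T,[((.064,-.030,.0485),(362,248)),((-.0655,-.030,.033),(602,249)),((-.0655,.030,.033),(591,346))])
L={"v3cap":(410,312,.122),"v3bot":(408,427,.122),"3rd":(487,300,.025)}
w=ray2plane(c,[(a*.64,b*.64) for a,b,_ in L.values()],[z for *_,z in L.values()],T); print(w.round(4))
```

```text
[ 0.5212 -0.1064] 84.42 [-1.3 -2.3  1.  -0.   0.3  2.3]
[[ 0.5479 -0.0671  0.122 ]
 [ 0.5005 -0.0622  0.122 ]
 [ 0.5166 -0.1108  0.025 ]]
```

Request:
arm_command:
  series: [0,0,4,0,0,0,1,0,0,7,0,0,0,1,0,0,8.8,0,0,0,1,0,0,8.8,0,0,0,1,0,0,8.8,0,0,0,1,0,0,8.8,0,0,0,0.64,0,0,8.8,0,0,0,0.64,0,0,8.8,0,0,0,0.64,0,0,8.8,0,0,0,0.64]

```text
time: 9.82
eef_pos: [0.521, -0.0647, 0.0302]
tcp_rot: [0.999, -0.045, 0.001, 0.0]
contact_force: [-1.2, -0.5, 0.5]
opening: 0.359
finger_force: 0.0
```

Request:
arm_command:
  series: [0,0,-3,0,0,0,0.64,0,0,-7,0,0,0,0.64,0,0,-11,0,0,0,0.64,0,0,-15,0,0,0,0.64,0,0,-17,0,0,0,0.5,0,0,-17,0,0,0,0.5]

```text
time: 10.32
eef_pos: [0.524, -0.0654, 0.2071]
tcp_rot: [0.999, -0.044, 0.007, 0.002]
contact_force: [0.2, 0.0, 0.7]
opening: 0.497
finger_force: 0.0
```

Run:
```python
from h import *
s=telemetry.get_state();print(s["time"],s["eef_pos"])
# look pose for the box: tool x (camera) towards pan/robot side so it looks at the slot; and the pan grasp hover
plan([([.60,.06,.22],down(-15.5)),([.60,.06,.22],down(-60)),([.512,-.1845,.12],down(-5.3))])
```

```text
10.3167 [ 0.52398763 -0.06537043  0.20708142]
[6.48, -13.16, -1.25] [0.7, -0.5, -79.6] rows 11.1
[0.0, 0.0, 0.0] [0.0, 0.0, 44.5] rows 6.2
[-19.85, 16.77, 10.0] [0.0, 0.0, -54.7] rows 7.6
```

Request:
arm_command:
  series: [6.2,-19.1,-10,0,0,0,0.5,6.2,-19.1,-10,0,0,0,0.5,6.2,-19.1,-10,0,0,0,0.5,6.2,-19.1,-10,0,0,0,0.5,6.2,-19.1,-10,0,0,0,0.5,6.2,-19.1,-10,0,0,0,0.5,6.2,-19.1,-10,0,0,0,0.5,6.2,-19.1,-10,0,0,0,0.5,6.2,-19.1,-10,0,0,0,0.5]

```text
time: 11.07
eef_pos: [0.5982, 0.1197, 0.2976]
tcp_rot: [0.999, -0.045, -0.001, 0.0]
contact_force: [-0.2, -0.4, 0.2]
opening: 0.498
finger_force: 0.0
```

```bash
python3 -c "
from h import *
wrist('w6')"
```

```text
11.1167 [0.5982 0.1193 0.2975] [-0.09  -0.996  0.001] [ 0.03  0.1   1.67 -0.    1.37  1.69]
```

View pics/w6.png

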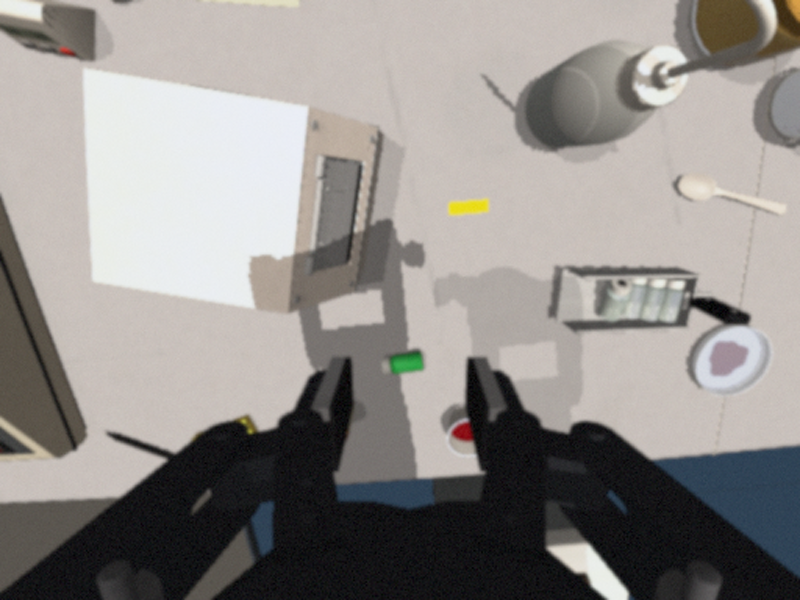

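The box top is white, with corners at (85,70), (308,105), (92,283) and (252,307), and its slope runs to (380,128) and (292,312). The flap is at (340,212). V3 in the pan at (616,297) looks askew, so I'll view one composite of enlarged crops.

Run:
```python
from h import *
c,T=wload('w6'); im=c["color"]
a=im[165:215,350:480]; a=cv2.resize(a,(780,300),interpolation=cv2.INTER_CUBIC)       # x6
b=im[40:205,40:260]; b=cv2.resize(b,(396,297),interpolation=cv2.INTER_CUBIC)       # x1.8
d=im[60:205,150:250]; d=cv2.resize(d,(200,290),interpolation=cv2.INTER_CUBIC)
o=np.zeros((600,800,3),np.uint8); o[:300,:780]=a
e=im[60:205,150:250]; e=np.rot90(e); e=cv2.resize(e,(435,300),interpolation=cv2.INTER_CUBIC) # x3 rotated
o[300:,:435]=e
cv2.imwrite('pics/comp.png',o)
```

```text
(no output)
```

View pics/comp.png

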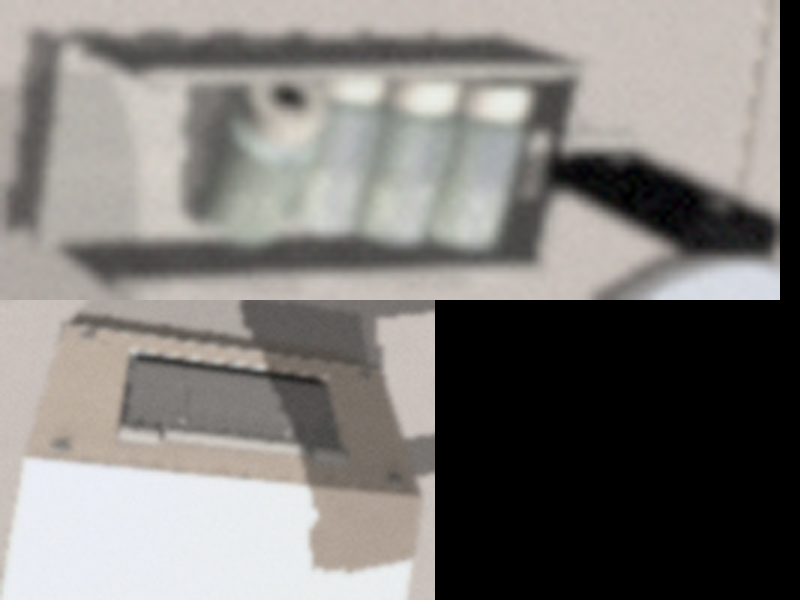

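The crop shows v3 tilted. Its cap face is visible at crop (288,95), raised near the far wall, and its bottom is at the near wall at (250,230). Vials 1, 2 and 4 lie flat. I'll work out how v3 sits.

Run:
```python
from h import *
c,T=wload('w6')
f=lambda u,v:(350+u/6,165+v/6)
px={"capface":f(288,95),"bot":f(250,235),"leftside":f(205,215),"lipF":f(65,45),"lipN":f(45,240),"wF0":f(135,73),"wF1":f(575,66),"wNrear":f(535,262),"capv4":f(360,85),"capv2":f(430,90),"capv1":f(500,100),"botv4":f(335,232),"botv1":f(465,245)}
a=np.radians(84.8);ex=np.array([np.cos(a),np.sin(a)]);ey=np.array([-ex[1],ex[0]]);o=np.array([.518,-.107])
for k,p in px.items():
    for z in ((.02,.035,.05,.06) if k in("capface","bot") else (.018,.033,.0485)):
        w=ray2plane(c,[p],z,T)[0][:2]; print(k,z,"world",w.round(4),"pan",((w-o)@ex).round(4),((w-o)@ey).round(4))
pan_fit(c,T,[((.064,-.030,.0485),np.array(px["wF0"])/.64),((-.0655,-.030,.033),np.array(px["wF1"])/.64),((-.0655,.030,.033),np.array(px["wNrear"])/.64)])
s=vision.read_camera("scene"); np.savez("scene1.npz",**s)
old=np.load("scene0.npz")["color"]
for z in (.02,.035,.05,.06):
    w=ray2plane(c,[px["capface"]],z,T); q=cv2.projectPoints(w,s["rvec"],s["tvec"],s["K"],s["D"])[0].ravel(); print(z,q.round(1))
g=cv2.cvtColor(s["color"],cv2.COLOR_BGR2GRAY)
print(g[222:264:1,228:292:1][:, ::2])
```

```text
capface 0.02 world [ 0.5358 -0.1015] pan 0.007 -0.0172
capface 0.035 world [ 0.5408 -0.0939] pan 0.0151 -0.0215
capface 0.05 world [ 0.5458 -0.0863] pan 0.0231 -0.0258
capface 0.06 world [ 0.5491 -0.0812] pan 0.0285 -0.0286
bot 0.02 world [ 0.4951 -0.0934] pan 0.0114 0.0241
bot 0.035 world [ 0.5015 -0.0861] pan 0.0193 0.0183
bot 0.05 world [ 0.508  -0.0788] pan 0.0272 0.0125
bot 0.06 world [ 0.5123 -0.0739] pan 0.0325 0.0087
leftside 0.018 world [ 0.5015 -0.0811] pan 0.0243 0.0187
leftside 0.033 world [ 0.5077 -0.0743] pan 0.0317 0.0132
leftside 0.0485 world [ 0.5141 -0.0672] pan 0.0393 0.0075
lipF 0.018 world [ 0.5549 -0.0401] pan 0.07 -0.0307
lipF 0.033 world [ 0.5592 -0.0347] pan 0.0758 -0.0345
lipF 0.0485 world [ 0.5637 -0.0291] pan 0.0817 -0.0384
lipN 0.018 world [ 0.4981 -0.0357] pan 0.0692 0.0263
lipN 0.033 world [ 0.5044 -0.0305] pan 0.075 0.0205
lipN 0.0485 world [ 0.5109 -0.0251] pan 0.081 0.0145
wF0 0.018 world [ 0.5452 -0.0596] pan 0.0497 -0.0228
wF0 0.033 world [ 0.5499 -0.0535] pan 0.0562 -0.0269
wF0 0.0485 world [ 0.5547 -0.0472] pan 0.0629 -0.0311
wF1 0.018 world [ 0.
[... 767 characters left out ...]
85 world [ 0.5389 -0.1428] pan -0.0338 -0.0241
botv4 0.018 world [ 0.4929 -0.1189] pan -0.0141 0.0239
botv4 0.033 world [ 0.4994 -0.1107] pan -0.0054 0.0182
botv4 0.0485 world [ 0.5061 -0.1022] pan 0.0037 0.0123
botv1 0.018 world [ 0.4853 -0.1571] pan -0.0529 0.028
botv1 0.033 world [ 0.4921 -0.1476] pan -0.0427 0.0221
botv1 0.0485 world [ 0.4991 -0.1377] pan -0.0323 0.016
[ 0.5192 -0.1061] 84.55 [ 0.5  2.   1.5 -1.6 -2.  -0.4]
0.02 [260.8 239.8]
0.035 [259.4 233.5]
0.05 [258.  227.3]
0.06 [257.1 223.1]
[[139 138 137 ... 129 136 137]
 [139 137 138 ... 136 137 138]
 [138 138 138 ... 138 139 138]
 ...
 [120 124 135 ... 111 127 138]
 [120 128 139 ... 119 124 136]
 [121 131 139 ... 120 124 137]]
```

```bash
cat >> h.py <<'E'
PO=np.array([.5187,-.1065]);PA=84.6
def P(x,y,z):
    a=np.radians(PA); return [PO[0]+x*np.cos(a)-y*np.sin(a),PO[1]+x*np.sin(a)+y*np.cos(a),z]
E
python3 - <<'E'
from h import *
c,T=wload('w6')
print("bottle",ray2plane(c,[(a*.64,b*.64) for a,b in [(570,97),(530,105),(575,60),(580,147),(660,77)]],[.0,.0,.08,.01,.2],T).round(3).tolist())
# box corners: top 4, slope/front-wall top edge 2
B=[((85,70),.159),((92,283),.159),((308,105),.159),((252,307),.159),((380,128),.085),((363,300),.085),((292,312),.159)]
v=ray2plane(c,[(a*.64,b*.64) for (a,b),_ in B],[z for *_,z in B],T); print(v.round(4))
d=down(-PA-10) ; q=down(PA-90)
plan([(P(.022,-.055,.13),q),(P(.022,-.055,.051),q),(P(.022,-.0285,.051),q),(P(.022,-.009,.056),q),(P(.022,-.009,.041),q)])
E
```

```text
bottle [[0.723, -0.05, 0.0], [0.719, -0.011, 0.0], [0.741, -0.024, 0.08], [0.676, -0.057, 0.01], [0.708, -0.024, 0.2]]
[[0.7507 0.3074 0.159 ]
 [0.6159 0.3456 0.159 ]
 [0.716  0.1717 0.159 ]
 [0.5876 0.2334 0.159 ]
 [0.7042 0.1327 0.085 ]
 [0.5619 0.1638 0.085 ]
 [0.5812 0.2052 0.159 ]]
[-0.35, 21.0, 16.8] [-0.1, 0.1, -89.8] rows 12.5
[0.0, 0.0, 7.9] [0.0, 0.0, 0.0] rows 1.9
[0.0, -2.65, 0.0] [0.0, 0.0, 0.0] rows 0.6
[0.0, -1.95, -0.5] [0.0, 0.0, 0.0] rows 0.5
[0.0, 0.0, 1.5] [0.0, 0.0, 0.0] rows 0.4
```

Request:
arm_command:
  series: [-0.2,2.1,0,0,0,-7,1,-0.2,4.2,0,0,0,-14,1,-0.2,6.3,1,0,0,-21,1,-0.2,8.4,2,0,0,-28,1,-0.2,10.5,3,0,0,-35,1,-0.2,12.6,4,0,0,-42,1,-0.2,14.7,6,0,0,-49,1,-0.2,16.8,8,0,0,-56,1,-0.2,18.9,10,0,0,-63,1,-0.3,21,12,0,0,-70,1]

```text
time: 12.05
eef_pos: [0.5765, -0.0904, 0.1781]
tcp_rot: [0.843, 0.538, -0.0, -0.0]
contact_force: [-0.8, 0.3, 0.4]
opening: -0.001
finger_force: 0.0
```

Run:
```python
from h import *
q=down(PA-90); print(telemetry.get_state()["eef_pos"])
plan([(P(.022,-.055,.08),q)])
```

```text
[ 0.57652414 -0.0904379   0.17808632]
[0.02, -0.12, 9.81] [-0.0, 0.0, -19.4] rows 2.7
```

Request:
arm_command:
  series: [0,0,4,0,0,-7,1,0,-0.1,8,0,0,-14,1,0,-0.1,9.8,0,0,-19.5,1,0,-0.1,9.8,0,0,-19.5,1,0,-0.1,9.8,0,0,-19.5,1]

```text
time: 12.47
eef_pos: [0.5753, -0.0886, 0.0801]
tcp_rot: [0.742, 0.67, -0.001, -0.001]
contact_force: [0.1, 0.1, -0.2]
opening: 0.005
finger_force: 0.0
```

Run:
```python
from h import *
q=down(PA-90); print(telemetry.get_state()["eef_pos"])
plan([(P(.022,-.055,.051),q),(P(.022,-.0285,.051),q)])
```

```text
[ 0.5752694  -0.08857993  0.08010366]
[-0.12, 0.05, 2.91] [-0.2, -0.0, -0.4] rows 0.7
[0.0, -2.65, 0.0] [0.0, 0.0, 0.0] rows 0.6
```

Request:
arm_command:
  series: [0,0,2.9,0,0,0,1,0,0,2.9,0,0,0,1,0,-0.5,2.9,0,0,0,1,0,-1,2.9,0,0,0,1,0,-1.5,2.9,0,0,0,1,0,-1.8,2.9,0,0,0,1,0,-2.1,2.9,0,0,0,1,0,-2.4,2.9,0,0,0,1,0,-2.6,2.9,0,0,0,1,0,-2.6,2.9,0,0,0,1]

```text
time: 13.3
eef_pos: [0.5503, -0.0855, 0.0524]
tcp_rot: [0.741, 0.672, -0.0, -0.0]
contact_force: [0.0, -0.1, 0.2]
opening: -0.001
finger_force: 0.0
```

Run:
```python
from h import *
s=telemetry.get_state(); print(s["eef_pos"],s["contact_force"])
c=vision.read_camera("wrist"); np.savez("w7.npz",T=toolT(s),**c)
```

```text
[ 0.55028317 -0.08552632  0.05242634] [ 0.02231736 -0.05280374  0.24950859]
```

Request:
arm_command:
  series: [0,-0.6,-0.6,0,0,0,1,0,-1.2,-0.6,0,0,0,1,0,-1.9,-0.6,0,0,0,1,0,-1.9,-0.6,0,0,0,1,0,-1.9,-0.2,0,0,0,1,0,-1.9,0.2,0,0,0,1]

```text
time: 13.85
eef_pos: [0.5319, -0.0839, 0.0504]
tcp_rot: [0.741, 0.672, 0.0, 0.0]
contact_force: [-0.3, -0.1, 0.0]
opening: 0.0
finger_force: 0.0
```

Request:
arm_command:
  series: [0,0,0.3,0,0,0,1,0,0,0.6,0,0,0,1,0,0,0.8,0,0,0,1,0,0,0.8,0,0,0,1]

```text
time: 14.18
eef_pos: [0.5314, -0.0836, 0.0415]
tcp_rot: [0.741, 0.672, -0.0, -0.001]
contact_force: [0.0, -1.2, 1.1]
opening: 0.001
finger_force: 0.0
```

Request:
arm_command:
  series: [0,0,-4,0,0,0,1,0,0,-8,0,0,0,1,0,0,-12,0,0,0,0.6,-1,1,-15,0,0,0,0.5,-1,1,-15,0,0,0,0.5,-1,1,-15,0,0,0,0.5]

```text
time: 14.68
eef_pos: [0.5426, -0.0956, 0.1954]
tcp_rot: [0.741, 0.672, 0.001, 0.003]
contact_force: [-0.6, 0.2, -0.6]
opening: 0.499
finger_force: 0.0
```

Run:
```python
from h import *
wrist('w8')
c,T=wload('w8'); im=c["color"]
# project pan model into the picture, rectify the pan's floor region at z=.03 and compare with w6
def rect(tag):
    c,T=wload(tag); M=np.linalg.inv(T@c["T_tool_cam"])
    X,Y=np.meshgrid(np.arange(.045,-.066,-.002),np.arange(-.028,.029,.004))
    pts=np.array([P(x,y,.0225+.1228*x+.012) for x,y in zip(X.ravel(),Y.ravel())])
    pc=pts@M[:3,:3].T+M[:3,3]
    q=cv2.projectPoints(pc,np.zeros(3),np.zeros(3),c["K"],c["D"])[0].reshape(-1,2).astype(np.float32)
    g=cv2.cvtColor(c["color"],cv2.COLOR_BGR2GRAY)
    return cv2.remap(g,q[:,0].reshape(X.shape),q[:,1].reshape(X.shape),cv2.INTER_LINEAR)
for t in('w6','w8'):
    print(t)
    for r in rect(t): print(' '.join('%3d'%v for v in r))
```

```text
14.7333 [ 0.5409 -0.0948  0.1927] [ 0.995 -0.098  0.001] [-0.36  0.04  1.92  0.    1.17 -0.26]
w6
172 172 171 169 171 166 168 167 166 166 167 165 162 158 158 158 160 160 160 161 164 165 167 168 166 164 162 161 157 157 159 159 161 161 163 163 164 165 165 164 161 161 159 155 154 151 150 150 147 145 144 144 144 144 146 152
165 139 133 133 130 122 115 115 124 151 170 165 142 111 103 119 144 163 167 169 182 198 213 222 225 225 222 209 181 155 155 169 185 197 202 202 199 197 187 170 150 145 147 145 141 137 135 136 136 135 130 124 127 126 122 118
177 142 124 120 118 109 101  98  97 118 153 168 154 122  93  82  95 132 165 175 170 170 184 200 207 212 211 197 168 148 160 184 206 223 231 234 235 232 223 195 164 162 177 197 211 220 224 223 220 204 166 117  84  72  74  74
167 137 123 117 107 100  99 109 113 112 126 151 171 182 184 182 176 180 189 189 181 170 168 174 176 171 166 157 144 133 137 151 168 189 205 211 213 209 196 172 148 155 178 202 219 227 231 232 230 220 181 126  86  74  73  74
171 141 122 110 102  96  97 110 138 152 156 162 176 190 199 208 211 211 210 198 183 172 173 181 183 182 17
[... 5020 characters left out ...]
 199 166 113  89  84  84  96
134 132 132 133 132 133 131 132 131 134 128 131 140 184 215 221 222 223 224 224 223 223 221 222 222 221 216 206 184 172 189 209 217 219 221 219 215 206 195 176 176 199 215 221 223 226 221 215 211 194 154 106  88  83  83  95
 86  88  87  87  88  90  90  89  91  92  91  93  96 122 136 139 137 141 141 144 147 149 148 148 150 150 149 149 152 151 150 140 134 138 143 146 147 148 141 135 137 139 144 152 162 172 176 174 172 157 127  97  83  80  80  91
113 115 112 110 112 110 110 113 112 110 113 108 109 110 108 110 111 111 117 145 159 161 158 156 159 161 162 160 158 154 150 137 131 129 130 130 129 132 130 131 127 126 122 119 119 119 119 120 121 122 118  99  61  28  24  25
```

Rectified to the pan's frame, the picture now shows v3 as a clean straight band like the others, with the four vials spaced about 22 mm apart, so it lies flat. Next I'll grasp the pan grip.

Run:
```python
from h import *
q=down(PA-90); print(telemetry.get_state()["eef_pos"])
plan([(P(-.078,0,.12),q),(P(-.078,0,.043),q)])
# where is the grip in w8? project its top corners and show dark extent
c,T=wload('w8'); M=np.linalg.inv(T@c["T_tool_cam"]); g=cv2.cvtColor(c["color"],cv2.COLOR_BGR2GRAY)
def pr(p): 
    pc=M[:3,:3]@np.array(p)+M[:3,3]; return cv2.projectPoints(pc[None],np.zeros(3),np.zeros(3),c["K"],c["D"])[0].ravel()
for x in(-.065,-.078,-.091):
    row=[g[int(round(pr(P(x,y,.085))[1])),int(round(pr(P(x,y,.085))[0]))] for y in np.arange(-.02,.021,.002)]
    print(x,pr(P(x,0,.085)).round(0),row)
col=[g[tuple(np.round(pr(P(x,0,.085))[::-1]).astype(int))] for x in np.arange(-.12,-.04,.003)]; print(col)
```

```text
[ 0.53995893 -0.09434189  0.19106231]
[-9.22, -1.95, 7.1] [-0.1, -0.0, -0.2] rows 2.8
[0.0, 0.0, 7.7] [0.0, 0.0, 0.0] rows 1.8
-0.065 [242. 257.] [np.uint8(213), np.uint8(213), np.uint8(213), np.uint8(210), np.uint8(213), np.uint8(209), np.uint8(158), np.uint8(39), np.uint8(24), np.uint8(25), np.uint8(29), np.uint8(22), np.uint8(52), np.uint8(170), np.uint8(188), np.uint8(188), np.uint8(185), np.uint8(186), np.uint8(173), np.uint8(86), np.uint8(14)]
-0.078 [242. 268.] [np.uint8(216), np.uint8(213), np.uint8(211), np.uint8(215), np.uint8(214), np.uint8(213), np.uint8(195), np.uint8(146), np.uint8(38), np.uint8(27), np.uint8(29), np.uint8(29), np.uint8(70), np.uint8(130), np.uint8(210), np.uint8(199), np.uint8(186), np.uint8(189), np.uint8(188), np.uint8(183), np.uint8(140)]
-0.091 [242. 278.] [np.uint8(215), np.uint8(213), np.uint8(214), np.uint8(215), np.uint8(212), np.uint8(213), np.uint8(213), np.uint8(217), np.uint8(213), np.uint8(212), np.uint8(215), np.uint8(212), np.uint8(216), np.uint8(212), np.uint8(213), np.uint8(207), np.uint8(200), np.uint8(190), np.uint8(189), np.uint8(189), np.uint8(177)]
[np.uint8(213), np.uint8(215), np.uint8(215), np.uint8(212), np.uint8(215), np.uint8(215), np.uint8(214), np.uint8(215), np.uint8(211), np.uint8(217), np.uint8(216), np.uint8(171), np.uint8(37), np.uint8(28), np.uint8(29), np.uint8(31), np.uint8(34), np.uint8(25), np.uint8(33), np.uint8(24), np.uint8(12), np.uint8(18), np.uint8(4), np.uint8(15), np.uint8(9), np.uint8(19), np.uint8(28)]
```

Request:
arm_command:
  series: [-3,-0.6,0,0,0,0,0.5,-6,-1.3,2,0,0,0,0.5,-9.1,-1.9,4,0,0,0,0.5,-9.1,-1.9,7,0,0,0,0.5,-9.1,-1.9,7,0,0,0,0.5,-9.1,-1.9,7,0,0,0,0.5]

```text
time: 15.28
eef_pos: [0.5103, -0.1819, 0.1186]
tcp_rot: [0.741, 0.672, -0.001, -0.004]
contact_force: [-0.5, -1.1, -0.5]
opening: 0.497
finger_force: 0.0
```

Run:
```python
from h import *
q=down(PA-90); print(telemetry.get_state()["eef_pos"])
plan([(P(-.077,-.0005,.043),q)])
```

```text
[ 0.51029321 -0.181877    0.11860129]
[-0.15, 0.24, 7.56] [-0.5, -0.2, -0.2] rows 1.8
```

Request:
arm_command:
  series: [-0.1,0.15,2,0,0,0,0.5,-0.1,0.15,5,0,0,0,0.5,-0.1,0.15,7.6,0,0,0,0.5,-0.1,0.15,7.6,0,0,0,0.5,-0.1,0.15,7.6,0,0,0,0.5]

```text
time: 15.7
eef_pos: [0.5141, -0.1833, 0.0461]
tcp_rot: [0.74, 0.672, -0.0, -0.001]
contact_force: [-0.5, -0.8, 0.6]
opening: 0.502
finger_force: 0.0
```

Request:
arm_command:
  series: [0,0,0,0,0,0,0.6,0,0,0,0,0,0,0.7,0,0,0,0,0,0,0.75,0,0,0,0,0,0,0.8,0,0,0,0,0,0,0.85,0,0,0,0,0,0,1,0,0,0,0,0,0,1,0,0,0,0,0,0,1]
  force: 110

```text
time: 16.37
eef_pos: [0.5148, -0.1849, 0.0475]
tcp_rot: [0.741, 0.672, 0.0, 0.0]
contact_force: [-1.7, 1.1, 6.1]
opening: 0.124
finger_force: 107.2
```

```bash
cat >> h.py <<'E'
SILL=np.array([.640,.1571,.096]);BA=75.5
LIP=np.array([.146,0,.026])   # lip in tool coordinates when the grip is held
def pour(dx,dz,tilt,az=BA):
    o=down(az-90,tilt); a=np.radians(BA)
    return SILL+[dx*np.cos(a),dx*np.sin(a),dz]-o.apply(LIP),o
E
python3 - <<'E'
from h import *
s=telemetry.get_state(); print(s["time"],s["eef_pos"],s["tcp_rot"],s["opening"],s["finger_force"],s["contact_force"])
p=s["eef_pos"];q=down(PA-90)
plan([(p+[0,0,.115],down(PA-90,-8)),pour(-.06,.04,-8),pour(-.03,.009,-3),pour(.032,.009,0),pour(.042,-.009,34)])
E
```

```text
16.3667 [ 0.51481695 -0.18491087  0.04754982] [7.40816600e-01 6.71707221e-01 8.89549295e-05 4.07759529e-04] 0.12425278032368954 107.20286250114441 [-1.69093657  1.13652341  6.0790273 ]
[-0.0, 0.01, -11.5] [0.1, 8.0, -0.2] rows 2.8
[14.23, 5.95, 4.13] [-1.3, -0.0, 9.0] rows 3.8
[2.82, 0.0, 2.22] [0.0, -5.0, 0.0] rows 0.9
[6.35, 0.0, -0.44] [0.0, -3.0, 0.0] rows 1.5
[4.95, -0.0, -5.92] [0.0, -34.0, 0.0] rows 4.7
```

Request:
arm_command:
  series: [0,0,-0.8,0,0,0,1,0,0,-2,0,0,0,1,0,0,-3.5,0,1.5,0,1,0,0,-5,0,3,0,1,0,0,-6.5,0,5,0,1,0,0,-8,0,6.5,0,1,0,0,-9.5,0,8,0,1,0,0,-11,0,8,0,1,0,0,-12,0,8,0,1,0,0,-12,0,8,0,1]

```text
time: 17.2
eef_pos: [0.5157, -0.1854, 0.1694]
tcp_rot: [0.739, 0.67, 0.052, -0.044]
contact_force: [-0.1, -0.9, -1.8]
opening: 0.128
finger_force: 107.2
```

```bash
sed -i 's/^LIP=.*/LIP=np.array([.147,0,.0305])/' h.py
python3 - <<'E'
from h import *
wrist('w9')
s=telemetry.get_state(); print(s["time"],s["opening"],s["finger_force"],s["contact_force"],s["wrist_torque"])
plan([pour(-.07,.05,-8),pour(-.03,.009,-3),pour(.032,.009,0)])
c,T=wload('w9')
# pan seen in the tool frame: rectify floor strip, vials' top height; assume grasp at pan(-.0785,-.0?,.0475), level offset
Mi=np.linalg.inv(c["T_tool_cam"]); g=cv2.cvtColor(c["color"],cv2.COLOR_BGR2GRAY)
X,Y=np.meshgrid(np.arange(.075,-.07,-.003),np.arange(-.036,.037,.004))
pt=np.stack([X+.078,-Y,.0475-(.0225+.1228*X+.012)],-1).reshape(-1,3)
pc=pt@Mi[:3,:3].T+Mi[:3,3]; q=cv2.projectPoints(pc,np.zeros(3),np.zeros(3),c["K"],c["D"])[0].reshape(X.shape+(2,)).astype(np.float32)
for r in cv2.remap(g,q[...,0],q[...,1],cv2.INTER_LINEAR): print(' '.join('%3d'%v for v in r))
E
```

```text
17.25 [ 0.515  -0.1849  0.1678] [ 0.995 -0.097  0.003] [-0.59  0.09  1.93  0.13  1.19 -0.54]
17.3 0.12515917101836493 107.11552619934082 [-0.47721809  0.25422417 -2.73800419] [-0.2136577   0.01267348 -0.00505073]
[13.22, 5.78, 2.93] [-1.2, 0.0, 8.8] rows 3.5
[3.71, 0.0, 3.35] [0.0, -5.0, 0.0] rows 1.2
[6.37, -0.0, -0.44] [0.0, -3.0, 0.0] rows 1.5
  0   0   0   0   0   0   0   0   0 218 217 219 219 218 217 218 218 219 217 216 216 215 218 217 217 217 216 218 218 218 217 217 219 217 219 218 217 219 217 218 218 219 218 216 217 219 218 218 217
  0   0   0   0   0   0   0   0   0 210 212 210 211 211 208 210 209 214 210 210 209 208 207 205 203 210 208 206 208 209 207 205 206 207 201 204 204 202 196 174 167 170 168 162 166 164 159 163 194
  0   0   0   0   0   0   0   0   0 123 115 120 120 119 119 118 116 118 111 115 113 110 110 108 110 106 101 104 103 105 106 101 104 104  96  96 101  93  78  76  76  77  79  77  75  78  83 103 170
  0   0   0   0   0   0   0   0   0  86  89  89  94  93  98  95  97 140 241 248 247 237 195 103 112 228 247 248 238 225 134 103 110 110 110 106 110 112 109 107 108
[... 2272 characters left out ...]
 212 209 207 204 205 206 152 122 119 119 122 113 126 170 122 110 109 126 156 177 192 188 170 113  96  98 102 126
  0   0   0   0   0   0   0   0   0  75  75  77  78  80  76  78  77  81  81  86  85  87  83  84  85  87  88  93  76  79  77  80  80  78  82  95  99  93  81  84  78  84  83  82  85  84  86 101 121
  0   0   0   0   0   0   0   0   0 198 195 193 196 195 194 195 193 196 196 195 195 197 193 193 175 174 171 127 121 122 121 158 156 167 200 198 195 177 161 126 123 125 126 124 125 125 127 124 132
  0   0   0   0   0   0   0   0   0 220 216 218 218 217 219 217 219 219 218 218 220 219 217 145 132 133 134 133 130 132 131 131 153 215 218 219 216 139 132 132 134 134 141 134 132 134 134 168 134
```

Request:
arm_command:
  series: [0.5,0.2,0.1,0,0,0.4,1,1.8,0.8,0.4,-0.2,0,1.2,1,3.7,1.6,0.8,-0.3,0,2.5,1,5.8,2.5,1.3,-0.5,0,3.9,1,7.9,3.5,1.7,-0.7,0,5.3,1,10,4.4,2.2,-0.9,0,6.7,1,11.8,5.2,2.6,-1.1,0,7.9,1,12.8,5.6,2.8,-1.2,0,8.5,1,13.2,5.8,2.9,-1.2,0,8.8,1,13.2,5.8,2.9,-1.2,0,8.8,1]

```text
time: 18.13
eef_pos: [0.5847, -0.0546, 0.1545]
tcp_rot: [0.788, 0.612, 0.054, -0.044]
contact_force: [0.1, -0.6, -2.3]
opening: 0.129
finger_force: 107.2
```

Run:
```python
from h import *
s=telemetry.get_state(); print(s["time"],s["eef_pos"],s["finger_force"])
plan([pour(-.03,.010,-3),pour(.0,.010,0),pour(.032,.010,0)])
```

```text
18.1333 [ 0.58471989 -0.05462262  0.15450322] 107.19396829605103
[3.64, 0.07, 3.11] [-0.2, -5.0, 0.1] rows 1.1
[3.18, -0.0, -0.61] [0.0, -3.0, 0.0] rows 0.8
[3.2, 0.0, 0.0] [0.0, 0.0, 0.0] rows 0.8
```

Request:
arm_command:
  series: [0.3,0,0.3,0,-0.5,0,1,1,0,0.9,0,-1.5,0,1,1.8,0,1.6,0,-2.5,0,1,2.6,0,2.3,0,-3.5,0,1,3.3,0.1,2.8,0,-4.5,0,1,3.6,0.1,3.1,0,-5,0,1,3.6,0.1,3.1,0,-5,0,1,3.6,0.1,3.1,0,-5,0,1]

```text
time: 18.8
eef_pos: [0.5959, -0.018, 0.1301]
tcp_rot: [0.79, 0.612, 0.02, -0.016]
contact_force: [0.7, -0.2, -2.9]
opening: 0.128
finger_force: 107.2
```

Run:
```python
from h import *
wrist('w10')
plan([pour(-.03,.010,-3),pour(.032,.010,0)])
s=vision.read_camera("scene"); np.savez("scene2.npz",**s)
# box check in w10: sill / slot corners projected, sample gray across slot sides
c,T=wload('w10'); M=np.linalg.inv(T@c["T_tool_cam"]); g=cv2.cvtColor(s["color"],cv2.COLOR_BGR2GRAY)
a=np.radians(BA); ex=np.array([np.cos(a),np.sin(a),0]); ey=np.array([-np.sin(a),np.cos(a),0])
pts={n:SILL+v for n,v in {"sillL":.042*ey,"sillR":-.042*ey,"hingeL":.042*ey+.0254*ex+[0,0,.0477],"hingeR":-.042*ey+.0254*ex+[0,0,.0477],"lip":-.03*ex+[0,0,.010]}.items()}
for n,p in pts.items(): print(n,cv2.projectPoints(p[None],s["rvec"],s["tvec"],s["K"],s["D"])[0].ravel().round(1))
```

```text
18.85 [ 0.5961 -0.0182  0.1304] [ 0.968 -0.25  -0.001] [-0.22  0.21  1.86  0.06  1.07  0.  ]
[0.23, -0.16, 0.19] [-0.0, 0.0, -0.0] rows 0.1
[6.37, -0.0, -0.44] [0.0, -3.0, 0.0] rows 1.5
sillL [196.4 183.2]
sillR [217.8 175.2]
hingeL [190.3 166.5]
hingeR [212.1 159. ]
lip [213.2 179.3]
```

Request:
arm_command:
  series: [0.4,-0.1,0,0,-0.5,0,1,1.2,-0.1,-0.1,0,-1,0,1,2.1,-0.15,-0.15,0,-1.5,0,1,3,-0.15,-0.2,0,-2,0,1,3.8,-0.15,-0.25,0,-2.5,0,1,4.5,-0.15,-0.25,0,-3,0,1,5,-0.15,-0.25,0,-3,0,1,5,-0.15,-0.25,0,-3,0,1]

```text
time: 19.62
eef_pos: [0.6073, 0.0321, 0.1353]
tcp_rot: [0.79, 0.613, -0.0, -0.0]
contact_force: [-0.7, -2.2, -1.1]
opening: 0.126
finger_force: 107.1
```

Run:
```python
from h import *
s=telemetry.get_state(); o=R.from_quat(s["tcp_rot"]); d=s["eef_pos"]+o.apply(LIP)-SILL; a=np.radians(BA)
print(s["time"],"lip dx,dy,dz",(d[0]*np.cos(a)+d[1]*np.sin(a)).round(4),(-d[0]*np.sin(a)+d[1]*np.cos(a)).round(4),d[2].round(4),s["contact_force"].round(2))
plan([pour(.032,.010,0)])
```

```text
19.6167 lip dx,dy,dz 0.0178 0.0007 0.0088 [-0.68 -2.16 -1.05]
[1.42, 0.04, -0.12] [-0.0, 0.0, 0.1] rows 0.3
```

Request:
arm_command:
  series: [0.3,0,0,0,0,0,1,0.7,0,-0.1,0,0,0,1,1.1,0,-0.1,0,0,0,1,1.5,0,-0.1,0,0,0,1,1.5,0,-0.1,0,0,0,1,1.5,0,-0.1,0,0,0,1]

```text
time: 20.12
eef_pos: [0.6109, 0.0455, 0.1364]
tcp_rot: [0.79, 0.612, -0.0, -0.0]
contact_force: [-0.4, -1.9, -2.4]
opening: 0.121
finger_force: 107.2
```

Run:
```python
from h import *
s=telemetry.get_state(); o=R.from_quat(s["tcp_rot"]); d=s["eef_pos"]+o.apply(LIP)-SILL; a=np.radians(BA)
print(s["time"],"lip dx,dy,dz",(d[0]*np.cos(a)+d[1]*np.sin(a)).round(4),(-d[0]*np.sin(a)+d[1]*np.cos(a)).round(4),d[2].round(4),s["contact_force"].round(2),s["wrist_torque"].round(3))
w=[pour(.034,.005,8),pour(.036,.001,16),pour(.039,-.004,25),pour(.042,-.009,34)]
st=(s["eef_pos"],o)
for x in w: plan([x],st)
wrist('w11')
c,T=wload('w11'); Mi=np.linalg.inv(c["T_tool_cam"]); g=cv2.cvtColor(c["color"],cv2.COLOR_BGR2GRAY)
X,Y=np.meshgrid(np.arange(.048,-.07,-.003),np.arange(-.024,.025,.016))
pt=np.stack([X+.078,-Y,.0475-(.0225+.1228*X+.012)],-1).reshape(-1,3)
pc=pt@Mi[:3,:3].T+Mi[:3,3]; q=cv2.projectPoints(pc,np.zeros(3),np.zeros(3),c["K"],c["D"])[0].reshape(X.shape+(2,)).astype(np.float32)
for r in cv2.remap(g,q[...,0],q[...,1],cv2.INTER_LINEAR): print(' '.join('%3d'%v for v in r))
```

```text
20.1167 lip dx,dy,dz 0.0316 0.0003 0.0098 [-0.37 -1.87 -2.43] [-0.64   0.236  0.039]
[0.8, 0.02, -1.53] [-0.0, -8.0, 0.0] rows 1.1
[1.85, 0.02, -3.05] [-0.0, -16.0, 0.0] rows 2.2
[3.4, 0.02, -4.54] [-0.0, -25.0, 0.0] rows 3.5
[5.25, 0.02, -5.81] [-0.0, -34.0, 0.0] rows 4.7
20.1667 [0.6108 0.0453 0.1364] [ 0.968 -0.25  -0.001] [-0.09  0.24  1.81 -0.    1.09  0.16]
 84  84  97  89  99  99  97  99 115 219 249 249 233 224 125 107 220 245 249 250 234 155 101 119 108 102 115 113 101 116 117 104 119 112  90  88  91  97 111 171
227 228 245 246 245 245 245 245 200 212 220 221 217 198 152 170 204 218 220 217 206 167 162 195 210 215 214 210 180 157 174 191 198 196 186 160 138 137 109 137
226 227 245 246 245 246 245 245 221 236 231 227 224 191 136 202 221 228 228 227 202 147 186 216 223 224 223 209 162 173 201 215 219 219 208 172 129 130 101 136
218 214 236 236 232 231 231 229 233 227 228 200 134 133 134 133 132 131 127 132 125 127 131 121 126 130 124 128 120 134 168 196 207 207 196 142 102 100 102 150
```

Request:
arm_command:
  series: [0.4,0,-0.8,0,-4,0,1,0.8,0,-1.5,0,-8,0,1,1.3,0,-2.3,0,-12,0,1,1.9,0,-3.1,0,-16,0,1,2.5,0,-3.8,0,-20,0,1,3.4,0,-4.5,0,-25,0,1,4.4,0,-5.3,0,-30,0,1,5.3,0,-5.8,0,-34,0,1,5.3,0,-5.8,0,-34,0,1,5.3,0,-5.8,0,-34,0,1]

```text
time: 21.05
eef_pos: [0.6238, 0.098, 0.1925]
tcp_rot: [0.756, 0.587, -0.231, 0.177]
contact_force: [-0.2, -1.1, -5.1]
opening: 0.123
finger_force: 107.3
```

Request:
arm_command:
  series: [0,0,0,0,0,0,1,0,0,0,0,0,0,1,0,0,0,0,0,0,1,0,0,0,0,0,0,1]

```text
time: 21.38
eef_pos: [0.6238, 0.096, 0.1943]
tcp_rot: [0.756, 0.585, -0.232, 0.178]
contact_force: [-1.6, -1.4, -5.4]
opening: 0.122
finger_force: 107.3
```

Run:
```python
from h import *
s=telemetry.get_state(); o=R.from_quat(s["tcp_rot"]); d=s["eef_pos"]+o.apply(LIP)-SILL; a=np.radians(BA)
print(s["time"],"lip dx,dy,dz",(d[0]*np.cos(a)+d[1]*np.sin(a)).round(4),(-d[0]*np.sin(a)+d[1]*np.cos(a)).round(4),d[2].round(4),s["contact_force"].round(2),s["wrist_torque"].round(3),s["finger_force"],s["qpos"].round(2))
wrist('w12')
c,T=wload('w12'); Mi=np.linalg.inv(c["T_tool_cam"]); g=cv2.cvtColor(c["color"],cv2.COLOR_BGR2GRAY)
X,Y=np.meshgrid(np.arange(.048,-.07,-.003),np.arange(-.024,.025,.008))
pt=np.stack([X+.078,-Y,.0475-(.0225+.1228*X+.012)],-1).reshape(-1,3)
pc=pt@Mi[:3,:3].T+Mi[:3,3]; q=cv2.projectPoints(pc,np.zeros(3),np.zeros(3),c["K"],c["D"])[0].reshape(X.shape+(2,)).astype(np.float32)
for r in cv2.remap(g,q[...,0],q[...,1],cv2.INTER_LINEAR): print(' '.join('%3d'%v for v in r))
```

```text
21.3833 lip dx,dy,dz 0.0416 0.0005 -0.0092 [-1.56 -1.42 -5.45] [ 0.021  0.214 -0.008] 107.27629780769348 [ 0.19  0.4   1.58 -0.53  1.46  0.59]
21.4333 [0.6238 0.0961 0.1944] [ 0.968 -0.251 -0.001] [ 0.19  0.4   1.58 -0.53  1.46  0.59]
191 190 189 188 189 187 188 142 112  96 101 101  90 106  97  91  97  97  95  95 112 123 111 100 102 119 100 102 106 101 111 107 107 104 104  94  95  94 108 194
185 188 188 189 189 190 187 136 160 167 168 189 238 200 148 122 123 123 126 124 120 213 216 216 217 218 216 217 198 121 122 124 122 123 110  95  94  95  99 156
184 185 183 187 190 188 187 138 168 136 125 126 124 124 124 123 123 124 124 123 121 123 121 122 121 122 121 122 120 122 120 121 121 119 103  95 114 119  97 117
184 184 183 158 146 143 143 105 120 122 121 122 121 118 118 121 124 121 119 120 121 120 118 119 119 118 121 120 119 118 120 121 121 119 103  95 114 119  29  19
154 144 144 142 143 144 144 105 125 127 125 125 127 127 196 211 212 143 124 123 125 126 124 124 124 123 123 123 123 124 124 122 124 124 108  95 109 114  96 120
142 140 142 141 141 143 143 104 124 120 122 119 121 120 117 117 117 118 121 118 117 117 118 117 115 118 117 116 118 119 118 118 119 118 128  95  94  96  95 132
141 141 141 143 143 141 138 100 120 118 117 118 117 114 115 115 114 112 111 112 113 136 183 178 175 182 178 174 167 108 104 107 104 104 125  95  95  93  97 181
```

Request:
arm_command:
  series: [0,0,0,0,-3,0,1,0,0,0,0,-5,0,1,0,0,0,0,-2,0,1,0,0,0,0,0,0,1,0,0,0,0,0,0,1]

```text
time: 21.9
eef_pos: [0.6245, 0.096, 0.1956]
tcp_rot: [0.757, 0.585, -0.231, 0.179]
contact_force: [-0.4, -2.5, -3.9]
opening: 0.123
finger_force: 107.3
```

Run:
```python
from h import *
s=telemetry.get_state(); st=(s["eef_pos"],R.from_quat(s["tcp_rot"])); print(s["time"],s["contact_force"])
for x in [pour(.040,-.004,25),pour(.037,.001,16),pour(.034,.006,8),pour(.032,.010,0)]: plan([x],st)
```

```text
21.9 [-0.36805779 -2.47552264 -3.94452823]
[-0.66, -0.03, 2.11] [0.0, 9.0, -0.1] rows 1.3
[-1.12, -0.03, 4.22] [0.0, 18.0, -0.1] rows 2.5
[-1.28, -0.03, 6.03] [0.0, 26.0, -0.1] rows 3.6
[-1.01, -0.03, 7.8] [0.0, 34.0, -0.1] rows 4.7
```

Request:
arm_command:
  series: [-0.4,0,1.1,0,4.5,0,1,-0.7,0,2.1,0,9,0,1,-0.9,0,3.2,0,13.5,0,1,-1.1,0,4.2,0,18,0,1,-1.2,0,5.1,0,22,0,1,-1.3,0,6,0,26,0,1,-1.2,0,6.9,0,30,0,1,-1,0,7.7,0,34,0,1,-1,0,7.7,0,34,0,1,-1,0,7.7,0,34,0,1]

```text
time: 22.73
eef_pos: [0.6115, 0.0453, 0.1368]
tcp_rot: [0.791, 0.612, -0.001, 0.001]
contact_force: [-1.1, -2.0, -2.3]
opening: 0.124
finger_force: 107.7
```

Run:
```python
from h import *
s=telemetry.get_state(); print(s["contact_force"].round(2),s["wrist_torque"].round(3))
wrist('w13')
c,T=wload('w13'); Mi=np.linalg.inv(c["T_tool_cam"]); g=cv2.cvtColor(c["color"],cv2.COLOR_BGR2GRAY)
X,Y=np.meshgrid(np.arange(.048,-.07,-.003),np.arange(-.024,.025,.012))
pt=np.stack([X+.078,-Y,.0475-(.0225+.1228*X+.012)],-1).reshape(-1,3)
pc=pt@Mi[:3,:3].T+Mi[:3,3]; q=cv2.projectPoints(pc,np.zeros(3),np.zeros(3),c["K"],c["D"])[0].reshape(X.shape+(2,)).astype(np.float32)
for r in cv2.remap(g,q[...,0],q[...,1],cv2.INTER_LINEAR): print(' '.join('%3d'%v for v in r))
st=(s["eef_pos"],R.from_quat(s["tcp_rot"]))
plan([pour(-.04,.012,-2),pour(-.07,.06,0),([.5148,-.1849,.16],down(PA-90)),([.5148,-.1849,.0485],down(PA-90))],st)
```

```text
[-1.13 -2.01 -2.34] [-0.669  0.301 -0.047]
22.7833 [0.6118 0.0461 0.137 ] [ 0.968 -0.25   0.001] [-0.09  0.25  1.81 -0.    1.09  0.17]
 85  87  94 102  92 100 103 101  94 107 113  95 128 108 100 110 110  96 114 116  99 129 113 100 117 113 110 122 125 105 121 122 110 120  97  93 102 102 116 176
231 230 247 248 248 248 248 248 247 247 247 247 244 215 166 218 244 240 245 235 195 157 150 149 148 149 149 148 147 147 149 148 147 147 111 103 104 102 111 160
228 228 246 247 246 246 246 245 245 244 244 151 149 149 147 148 147 148 147 147 147 146 146 145 147 146 146 149 145 147 148 148 148 147 116 100 142 141  27  17
231 231 247 248 248 247 247 247 246 247 245 157 155 155 153 151 152 149 147 151 150 148 148 146 147 145 145 146 144 146 146 146 143 145 110 105 104 104 107 154
221 218 235 239 234 235 232 231 234 230 232 210 140 138 137 135 136 134 131 133 130 129 134 126 128 129 124 126 126 121 123 123 119 120 105 104 103 105 105 155
[-7.26, -0.03, 0.37] [0.0, 2.2, -0.1] rows 1.7
[-2.72, -0.0, -5.41] [0.0, -2.0, 0.0] rows 1.5
[-14.55, -3.56, 2.65] [0.0, 0.0, -9.1] rows 3.6
[0.0, 0.0, 11.15] [0.0, 0.0, 0.0] rows 2.7
```

The pan floor is bare from front to rear, so all four vials are out. I'll withdraw and return the pan.

Request:
arm_command:
  series: [-1,0,0,0,0,0,1,-2.5,0,0.1,0,1,0,1,-4.5,0,0.2,0,1,0,1,-6.5,0,0.2,0,1,0,1,-8,0,-0.5,0,0,0,1,-9,0,-2,0,0,0,1,-10,0,-4,0,0,0,1,-10,0,-5,0,0,0,1,-10,0,-5,0,0,0,1]

```text
time: 23.58
eef_pos: [0.589, -0.05, 0.1909]
tcp_rot: [0.791, 0.612, 0.003, 0.003]
contact_force: [-0.0, 0.1, -0.7]
opening: 0.123
finger_force: 108.1
```

Run:
```python
from h import *
s=telemetry.get_state(); print(s["time"],s["eef_pos"],s["contact_force"].round(2))
plan([([.5148,-.1849,.13],down(PA-90))])
```

```text
23.5833 [ 0.58901248 -0.05004844  0.1909187 ] [-0.02  0.13 -0.68]
[-14.92, -3.86, 6.05] [0.5, 0.0, -9.1] rows 4.0
```

Request:
arm_command:
  series: [-1.5,-0.4,0.5,0,0,-1,1,-4,-1,1.5,0,0,-2.5,1,-7,-1.8,2.8,0,0,-4.3,1,-10,-2.6,4,0,0,-6,1,-13,-3.4,5.2,0,0,-8,1,-14.5,-3.8,5.9,0,0,-9,1,-14.9,-3.8,6,0,0,-9.1,1,-14.9,-3.8,6,0,0,-9.1,1,-14.9,-3.8,6,0,0,-9.1,1]

```text
time: 24.33
eef_pos: [0.5131, -0.1838, 0.1265]
tcp_rot: [0.74, 0.673, 0.0, -0.0]
contact_force: [0.6, 0.1, -1.0]
opening: 0.124
finger_force: 107.8
```

Run:
```python
from h import *
s=telemetry.get_state(); print(s["time"],s["eef_pos"],s["contact_force"].round(2))
plan([([.5148,-.1849,.050],down(PA-90))])
```

```text
24.3333 [ 0.51305977 -0.18375     0.12646418] [ 0.62  0.14 -0.99]
[-0.1, 0.18, 7.65] [0.0, -0.0, 0.0] rows 1.8
```

Request:
arm_command:
  series: [-0.1,0.15,2,0,0,0,1,-0.1,0.15,4.5,0,0,0,1,-0.1,0.15,6.5,0,0,0,1,-0.1,0.15,7.5,0,0,0,1,-0.1,0.15,7.9,0,0,0,1,-0.1,0.15,7.9,0,0,0,1,-0.1,0.15,7.9,0,0,0,1]

```text
time: 24.92
eef_pos: [0.5151, -0.1853, 0.0483]
tcp_rot: [0.739, 0.674, 0.0, 0.001]
contact_force: [0.7, 0.5, -1.6]
opening: 0.126
finger_force: 108.1
```

```bash
python3 -c "
from h import *
s=telemetry.get_state(); print(s['time'],s['eef_pos'],s['contact_force'].round(2),s['wrist_torque'].round(3))"
```

```text
24.9167 [ 0.51506668 -0.18533383  0.04833622] [ 0.71  0.45 -1.63] [-0.016  0.09  -0.014]
```

Request:
arm_command:
  series: [0,0,0.1,0,0,0,1,0,0,0.2,0,0,0,1,0,0,0.2,0,0,0,1,0,0,0.2,0,0,0,0.8,0,0,0.2,0,0,0,0.7,0,0,0.2,0,0,0,0.6,0,0,0.2,0,0,0,0.5,0,0,0.2,0,0,0,0.5]
  force: 20

```text
time: 25.58
eef_pos: [0.5136, -0.1856, 0.0451]
tcp_rot: [0.74, 0.673, -0.0, -0.0]
contact_force: [-0.0, -0.2, -0.1]
opening: 0.5
finger_force: 0.0
```

Request:
arm_command:
  series: [0,0,-2,0,0,0,0.5,0,0,-5,0,0,0,0.5,0,0,-9,0,0,0,0.5,0,0,-13,0,0,0,0.5,3,0,-17,0,0,0,0.5,6,0,-20,0,0,0,0.5,8,0,-20,0,0,0,0.5,8,0,-20,0,0,0,0.5,8,0,-20,0,0,0,0.5]

```text
time: 26.33
eef_pos: [0.5215, -0.1052, 0.2459]
tcp_rot: [0.739, 0.674, 0.0, 0.001]
contact_force: [-0.7, 0.6, -0.9]
opening: 0.499
finger_force: 0.0
```

Run:
```python
from h import *
wrist('w14'); print(telemetry.get_state()["contact_force"].round(2))
# pan check: rectify around its old place, compare edges; flap check: scene & top against the start pictures
c,T=wload('w14'); M=np.linalg.inv(T@c["T_tool_cam"]); g=cv2.cvtColor(c["color"],cv2.COLOR_BGR2GRAY)
X,Y=np.meshgrid(np.arange(.09,-.1,-.005),np.arange(-.04,.041,.005))
pts=np.array([P(x,y,.0105+.1228*x) for x,y in zip(X.ravel(),Y.ravel())]); pc=pts@M[:3,:3].T+M[:3,3]
q=cv2.projectPoints(pc,np.zeros(3),np.zeros(3),c["K"],c["D"])[0].reshape(X.shape+(2,)).astype(np.float32)
for r in cv2.remap(g,q[...,0],q[...,1],cv2.INTER_LINEAR): print(' '.join('%3d'%v for v in r))
for n in("scene","top"):
    s=vision.read_camera(n); o=np.load(n+"0.npz")["color"]; np.savez(n+"9.npz",**s)
    d=cv2.absdiff(s["color"],o).max(2)
    a=np.radians(BA); ex=np.array([np.cos(a),np.sin(a),0]); ey=np.array([-np.sin(a),np.cos(a),0])
    quad=np.array([SILL+sy*.042*ey+k*(.0254*ex+np.array([0,0,.0477])) for sy,k in((1,0),(-1,0),(-1,1),(1,1))])
    pq=cv2.projectPoints(quad,s["rvec"],s["tvec"],s["K"],s["D"])[0].reshape(-1,2)
    m=np.zeros(d.shape,np.uint8); cv2.fillConvexPoly(m,pq.round().astype(int),1); print(n,"flap region diff mean,max",d[m>0].mean(),d[m>0].max(),m.sum())
    k,_,st,ce=cv2.connectedComponentsWithStats((cv2.medianBlur(d,3)>40).astype(np.uint8)); print([(st[i].tolist(),ce[i].round().tolist()) for i in range(1,k) if st[i][4]>12])
```

```text
26.3833 [ 0.5209 -0.1058  0.2446] [ 0.996 -0.093 -0.001] [-0.39 -0.04  1.91 -0.    1.27 -0.3 ]
[-0.38 -0.05  0.5 ]
218 220 220 221 219 219 214 138 133 133 135 132 150 215 218 218 219 217 218 216 218 218 219 218 217 217 216 217 216 216 220 220 218 217 218 219 219 219
219 219 220 219 220 213 162 199 196 179 133 122 123 139 145 189 198 199 197 197 202 202 200 200 200 195 195 198 194 194 194 193 187 188 210 219 218 219
216 218 218 206 226 179 142 124 100 101 100  99 104 119 132 175 132 136 143 148 150 122 125 158 166 140 135 142 154 148 120  90  92 104 209 219 218 218
154 186 217 206 221 230 229 165 113 113 123 127 128 172 225 226 225 227 227 227 225 216 223 224 224 224 224 225 224 225 202  99  95 102 205 219 220 218
132 134 141 142 150 176 163 137 136 136 137 137 137 145 221 232 232 231 231 230 230 230 230 231 230 229 230 229 229 229 210 101  93  95 197 217 218 219
132 132 133 133 143 139 138 140 139 138 138 139 138 139 202 233 232 232 232 231 231 231 231 229 230 229 229 229 227 230 210 100  98  98 184 182 191 209
133 133 132 133 145 137 138 137 136 137 137 137 136 137 166 231 232 231 2
[... 2420 characters left out ...]
 [101.0, 306.0]), ([0, 332, 33, 21, 330], [19.0, 343.0]), ([0, 358, 17, 26, 145], [5.0, 369.0])]
top flap region diff mean,max 6.363309352517986 12 278
[([204, 165, 91, 113, 5311], [251.0, 223.0]), ([328, 206, 9, 10, 32], [332.0, 210.0]), ([162, 280, 87, 104, 3596], [204.0, 331.0]), ([0, 308, 74, 76, 1383], [28.0, 350.0]), ([130, 324, 53, 60, 591], [158.0, 357.0]), ([218, 331, 18, 19, 180], [227.0, 340.0]), ([145, 339, 13, 14, 41], [151.0, 346.0]), ([235, 343, 14, 9, 35], [242.0, 346.0]), ([251, 348, 7, 11, 46], [255.0, 354.0]), ([210, 351, 16, 21, 86], [217.0, 360.0]), ([140, 355, 5, 8, 21], [143.0, 358.0]), ([251, 364, 14, 20, 117], [258.0, 377.0]), ([120, 373, 8, 11, 24], [123.0, 378.0])]
```

The pan stands empty in its place. The flap area matches the start pictures, and the only other changes are the removed vials and the arm itself.

```bash
python3 -c "
from h import *
print(ctrl.sign_off())"
```

```text
the job is handed in; nothing more can be done
None
```

I tipped all four vials into the waste box, stood the empty pan back in its place, and handed the job in at about 26.5 s. The flap looked shut and the bystanders undisturbed in the last pictures. No verdict came back, and I did not see the vials inside the box, only that the pan came out empty.

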